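Charge the grinding jar with balls and close it

TASK

Pick up the scoop with all five steel balls in it and tip them down its spout into the open grinding jar, spilling none. Lay the empty scoop back on the blue mat, right way up, and put the lid squarely on the jar, fully seated. Leave the bottles, the beaker and the white sample jar standing where they are.

Things in the scene. Friction and masses are not known exactly. Their poses are not given: they have to be found in the camera images.
- scoop_grip (a point): Centre of the scoop's black handle, a flat-sided bar 14 mm wide (y), 19 mm high (z), 76 mm long (x), 31.5 mm above the scoop's underside. The scoop is an open aluminium trough 155 mm long, 25 mm wide, its closed rear wall 53 mm ahead of this point; 0.15 kg empty, lying level on the blue mat with five steel balls in it. Axes: x towards the spout, z up out of the trough.
- scoop_lip (a point): Middle of the scoop's open front edge (pouring lip), on the upper face of the spout's floor: 207 mm ahead of scoop_grip (x) and 19.5 mm below it. The spout is the front 68 mm: its floor rises 8 degrees to the lip, its walls are 18 mm high. Balls stay in while the scoop is level and roll out when its nose is dipped well past 8 degrees. Axes as scoop_grip.
- scoop_bowl (a point): Middle of the level rear part of the scoop's floor, upper face, where the balls lie: 98 mm ahead of scoop_grip (x) and 29 mm below it. This part is 85 mm long and 20 mm wide inside, walls 30 mm high, walls and floor 2.5 mm thick. Axes as scoop_grip.
- mat: Blue flat mat fixed on the bench, 310 mm (its x) by 150 mm (its y), 3 mm thick; origin at the centre of its underside.
- jar_mouth (a point): Centre of the open mouth of the steel grinding jar, in the plane of its rim, 62 mm above the bench. A round upright pot, outside diameter 56 mm (59 mm at the foot), inside diameter 40 mm, inside depth 52 mm, about 0.68 kg, standing loose on the bench; z points up.
- lid_grip (a point): Centre of the grip knob (26 mm across, 32 mm high) of the jar's steel lid, lying right way up on the bench. Under the knob a disc 56 mm across, 6 mm thick, and a tapered plug (35 mm across at the disc, 30 mm at its end, 8 mm deep) that enters the jar's mouth. The point is 36 mm above the plug's end, 28 mm above the disc's underside (so above the jar's rim once seated). 0.28 kg; z up.
- ball1_center (a point): Centre of a steel grinding ball, 15 mm in diameter, 14 g, one of five alike, lying loose in the scoop.
- ball2_center (a point): Centre of a steel grinding ball, 15 mm in diameter, 14 g, one of five alike, lying loose in the scoop.
- ball3_center (a point): Centre of a steel grinding ball, 15 mm in diameter, 14 g, one of five alike, lying loose in the scoop.
- ball4_center (a point): Centre of a steel grinding ball, 15 mm in diameter, 14 g, one of five alike, lying loose in the scoop.
- ball5_center (a point): Centre of a steel grinding ball, 15 mm in diameter, 14 g, one of five alike, lying loose in the scoop.
- bottle1_mid (a point): Middle (half-way up) of an amber glass dropper bottle with black cap and rubber bulb, 33 mm across and 98 mm high, standing loose behind the work area; bystander.
- bottle2_mid (a point): Middle (half-way up) of an amber glass dropper bottle with black cap and rubber bulb, 33 mm across and 98 mm high, standing loose behind the work area; bystander.
- bottle3_mid (a point): Middle (half-way up) of an amber glass dropper bottle with black cap and rubber bulb, 33 mm across and 98 mm high, standing loose behind the work area; bystander.
- beaker_mid (a point): Middle (half-way up) of a small empty glass beaker, 52 mm across and 72 mm high, standing loose; bystander.
- samplejar_mid (a point): Middle (half-way up) of a white sample jar with a green cap, 48 mm across and 58 mm high, closed, standing loose; bystander.
Mind the look-alikes: they are no part of the job. There is more than one size of the part that bears scoop_grip; the job needs the smaller.

How it is judged:
By the outcome, as a careful person would: the job done as asked, in the order asked, and still so for the second after the job is handed in, with the robot touching nothing.
It also fails if it takes over 72 s, if anything falls off the work surface, if the arm or the gripper's body presses on something with over 40 N, if the wrist force passes 120 N, or if a joint passes its speed limit or range.

ROBOT

A 6-joint arm with a two-finger parallel gripper is mounted at the origin on the work surface. World frame = base frame: x ahead of the robot, y to its left, z up, the work surface at z = 0. Lengths are in m, angles in degrees, forces in N, time in s.
With the tool pointing down it reaches from about 0.3 to 0.75 m from the base axis. Payload 8.5 kg.
Tool frame: the origin (TCP) lies at the very end of the fingers, on their centre line; the grasp point (between the pads) lies 19 mm behind it; y points along the fingers, z is the direction in which the jaws open and shut, and the axes are right-handed (so a half turn about y gives the same grasp; the last joint's range is limited). The gripper opens to 85 mm and grips with 20 to 120 N. Pads are 22 mm wide; open, the fingers measure 114 mm over their backs; the gripper's body (76 mm by 85 mm) begins 54 mm behind the grasp point. The pads swing forward as they close: fully open they stand 13 mm farther back than shut.
Start: joints at [-75.476, 21.807, 74.336, -0, 83.858, -12.336], TCP at [0.248, -0.491, 0.231] pointing down, gripper open.
Joint ranges: [-178.18, 178.18], [-50.72, 133.34], [12.68, 142.11], [-81.47, 261.47], [9.98, 163.14], [-165.26, 165.26]. Speed limits (degrees/s): [136.94, 136.94, 180, 180, 180, 180].

INTERFACE

Orientations are given as a 3x3 rotation matrix whose columns are the frame's x, y, z axes.
In Python, from rig import env gives the robot as it stands. The module is installed in compiled form; this text tells all that it offers.
- The arm moves only by the tool servo_tool, never from a script. Its argument "rows" is one flat list of numbers, 7 for each row, row after row: the opening, from 0 (shut) to 1 (fully open), then the shift along the world's x, y, z in m, then the turn, a rotation vector about the world's x, y, z in degrees. A call has 1 to 10 rows; each row shifts and turns the commanded pose from where the row before left it; what a row does not reach is not made up. A row lasts 1/12 s, in which the tool goes at most 41.7 mm and 7.16 degrees, less where a joint would pass 70% of its speed; a pose out of reach is approached as far as the arm can. A call with a gripper value outside its range is refused whole. The fingers move at their own pace and stop on an object; "force" is the grip in N (left out, the last holds). Time passes only in rows, so rows that do not move let the fingers close. It gives the time, the measured TCP pose, the force and the opening at its end, in the units of the state.
- env.observe(): the state, without advancing time (a new reading comes with each control period).
- env.get_image(name): name is "scene" or "top"; returns the picture (480x640x3 uint8, red, green, blue); there is no depth.
- env.camera_model(name): a dict with "camera_matrix" (3x3 intrinsics, pixels), "R" (3x3) and "t" (3): a world point X has camera coordinates R X + t. Camera axes: x right, y down, z forward; pixel columns grow to the right and rows downward; lengths in m; the calibration is good to about 2 mm. A picture is of the moment at which its call begins. camera_model takes no time and is no camera call.
- env.close_job(): hands the job in, once; it reports no verdict.
The state is a dict: "time_s": time; "q": joint angles; "qvel": joint speeds; "joint_efforts": joint torques, N m; "position": TCP position; "tool_rot": TCP orientation; "ft_force": force on the tool from outside, world axes, zero at the start; "wrist_torque": the same for the moment, N m; "grip_width": finger opening in m.
Only numpy, scipy, OpenCV 4.12 (cv2) and the standard library are available. Lean on these libraries where they do the work, as an engineer would, in place of code of your own. Each camera call takes 0.05 s, during which the arm holds its last target.

## Working session

There is one attempt and no reset: what is moved stays moved. The work goes in short steps, Python scripts to look and compute and a tool call to move; the robot and the scene stay as the last step left them, time stands still between calls to the robot, and variables do not carry over. Pictures are saved under pics/ and viewed, and the job is handed in when it is done.

Besides the shell and the picture viewer there is one more tool, called after "Emit:" in YAML: its name, and indented under it one key for each argument. servo_tool: Moves the arm, as the interface text tells. Its arguments: {"type":"object","properties":{"rows":{"type":"array","items":{"type":"number"}},"force":{"type":"number"}},"required":["rows"]}

```bash
mkdir -p pics; python3 - <<'E'
from rig import env
import cv2
for n in ("scene","top"):
    im=env.get_image(n); cv2.imwrite(f"pics/{n}0.png",im[:,:,::-1])
    m=env.camera_model(n); print(n,m)
s=env.observe(); print(s)
E
```

```text
scene {'camera_matrix': array([[456.94991953,   0.        , 325.04237236],
       [  0.        , 456.94991953, 243.43578184],
       [  0.        ,   0.        ,   1.        ]]), 'R': array([[-0.88562199,  0.4643505 , -0.0072327 ],
       [ 0.2757458 ,  0.51325083, -0.81273479],
       [-0.37368162, -0.72177019, -0.58258892]]), 't': array([ 0.45511855, -0.05375563,  1.17284619])}
top {'camera_matrix': array([[591.34048803,   0.        , 318.52880336],
       [  0.        , 591.34048803, 239.72789466],
       [  0.        ,   0.        ,   1.        ]]), 'R': array([[ 0.00477717, -0.99998246,  0.0035009 ],
       [-0.99491366, -0.00510516, -0.10060196],
       [ 0.10061807, -0.0030025 , -0.99492059]]), 't': array([-0.02161726,  0.48773489,  1.34488902])}
{'time_s': 0.1, 'q': array([-7.54741420e+01,  2.18403312e+01,  7.43776341e+01, -1.88779774e-03,
        8.38581196e+01, -1.23383994e+01]), 'qvel': array([-5.57793275e-04, -1.44386117e-01, -1.95750696e-01,  3.69939536e-02,
        1.07161876e-01, -4.89095284e-05]), 'joint_efforts': array([ 4.08961132e-03, -4.49220264e+01, -2.31657976e+01, -1.60789555e-04,
        3.62971834e-03,  4.48976016e-05]), 'position': array([ 0.24843735, -0.49041498,  0.23075986]), 'tool_rot': array([[-8.92078040e-01, -3.64779739e-04,  4.51881220e-01],
       [-4.51881297e-01,  1.27726725e-03, -8.92077161e-01],
       [-2.51761409e-04, -9.99999118e-01, -1.30425921e-03]]), 'ft_force': array([ 0.3939127 , -0.37169246,  0.5568349 ]), 'wrist_torque': array([0.03203958, 0.00623975, 0.02729953]), 'grip_width': 0.08538342497527518}
```

View pics/scene0.png

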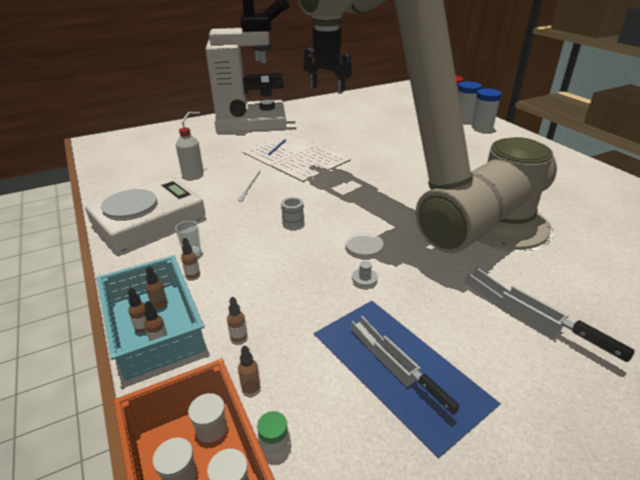

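View pics/top0.png

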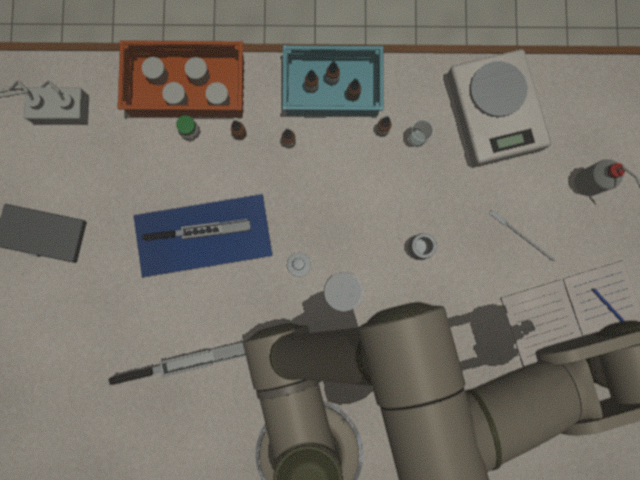

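The scoop on the mat is at about (195,231) in the top view, with its handle at (160,236) and spout at (250,226). The jar is at (423,245) and the lid at (298,264). The big scoop at bottom left is the look-alike. I'll zoom in next.

```bash
python3 - <<'E'
import cv2,numpy as np
t=cv2.imread("pics/top0.png"); s=cv2.imread("pics/scene0.png")
a=cv2.resize(t[205:260,135:265],None,fx=6,fy=6,interpolation=cv2.INTER_CUBIC)
b=cv2.resize(t[225:285,275:445],None,fx=4.5,fy=4.5,interpolation=cv2.INTER_CUBIC)
cv2.imwrite("pics/za.png",a);cv2.imwrite("pics/zb.png",b)
c=cv2.resize(s[310:420,340:470],None,fx=5,fy=5,interpolation=cv2.INTER_CUBIC)
cv2.imwrite("pics/zc.png",c)
E
```

```text
(no output)
```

View pics/za.png

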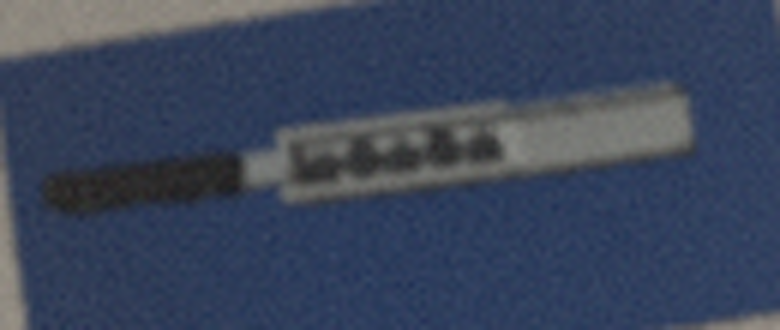

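View pics/zb.png

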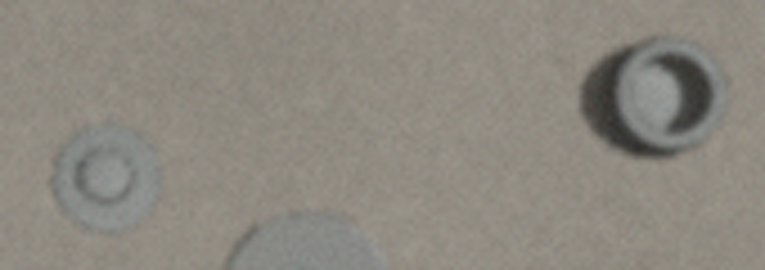

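View pics/zc.png

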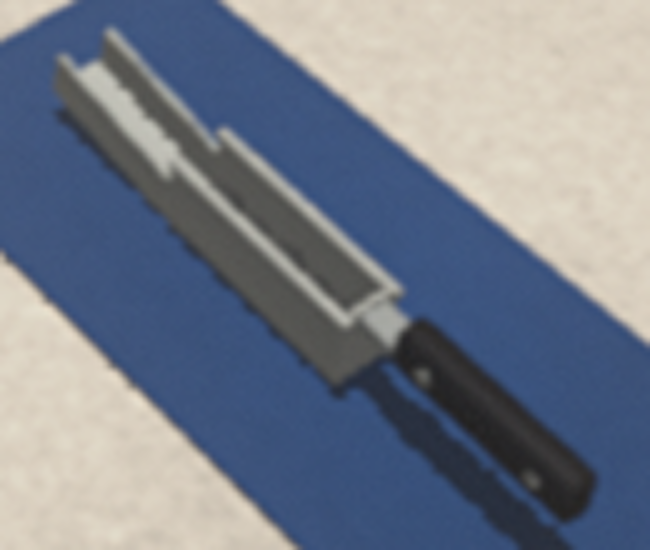

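```bash
cat > h.py <<'E'
import numpy as np,cv2
from rig import env
def ray(n,px,z):
    m=env.camera_model(n);K,R,t=m["camera_matrix"],m["R"],np.array(m["t"])
    d=R.T@np.linalg.solve(K,[px[0],px[1],1.]);c=-R.T@t
    return c+d*(z-c[2])/d[2]
def proj(n,X):
    m=env.camera_model(n);p=m["camera_matrix"]@(m["R"]@np.array(X)+m["t"]);return p[:2]/p[2]
E
python3 - <<'E'
from h import *
t=cv2.imread("pics/top0.png");s=cv2.imread("pics/scene0.png")
hsv=cv2.cvtColor(cv2.GaussianBlur(t,(3,3),0),cv2.COLOR_BGR2HSV)
# mat
m=cv2.inRange(hsv,(100,90,40),(125,255,255)); 
cs,_=cv2.findContours(m,cv2.RETR_EXTERNAL,cv2.CHAIN_APPROX_NONE)
c=max([c for c in cs if 130<c[:,0,0].mean()<275 and c[:,0,1].mean()>180],key=cv2.contourArea)
r=cv2.minAreaRect(c);print("mat",r,ray("top",r[0],.003),[ray("top",p,.003)[:2].round(4) for p in cv2.boxPoints(r)])
# scoop non-blue inside mat
fill=np.zeros_like(m);cv2.fillPoly(fill,[cv2.boxPoints(r).astype(int)],255);fill=cv2.erode(fill,np.ones((7,7)))
v=t.max(2)
sat=hsv[...,1]
met=((sat<90)&(hsv[...,2]>85)&(fill>0)).astype(np.uint8)*255
blk=((t[...,0]<75)&(fill>0)).astype(np.uint8)*255
blk[:,183:]=0
for nm,mm in(("met",met),("blk",blk)):
    mm=cv2.morphologyEx(mm,cv2.MORPH_OPEN,np.ones((2,2))); 
    n,l,st,ce=cv2.connectedComponentsWithStats(mm); 
    i=1+np.argmax(st[1:,4]);ys,xs=np.where(l==i);pts=np.stack([xs,ys],1).astype(np.float32)
    rr=cv2.minAreaRect(pts);print(nm,st[i],ce[i],rr)
    for p in cv2.boxPoints(rr): print(p,ray("top",p,.034).round(4))
for nm,p in(("ballz",0),):pass
print([ray("top",p,z).round(4) for p,z in(((142.5,237),.04),((175.5,233),.04),((250,227.5),.019))])
# lid, jar
for (x0,y0,x1,y1),nm in(((280,245,318,284),"lid"),((400,225,448,268),"jar")):
    g=cv2.cvtColor(t,cv2.COLOR_BGR2GRAY)[y0:y1,x0:x1]
    g=cv2.resize(g,None,fx=4,fy=4,interpolation=cv2.INTER_CUBIC);g=cv2.GaussianBlur(g,(7,7),0)
    cc=cv2.HoughCircles(g,cv2.HOUGH_GRADIENT,1,10,param1=60,param2=20,minRadius=16,maxRadius=70)
    for q in cc[0][:5]: 
        p=((q[0]+.5)/4-.5+x0,(q[1]+.5)/4-.5+y0);print(nm,p,q[2]/4,[ray("top",p,z)[:2].round(4) for z in(.014,.046,.062)])
E
```

```text
mat ((202.09146118164062, 235.372802734375), (60.50503921508789, 129.81190490722656), 80.72740173339844) [0.49891716 0.25474151 0.003     ] [array([0.5441, 0.4184]), array([0.5957, 0.1169]), array([0.454, 0.092]), array([0.4035, 0.3906])]
met [177 219  75  22 761] [217.00262812 228.52299606] ((213.9652099609375, 229.2303009033203), (13.948875427246094, 75.05518341064453), 82.64761352539062)
[175.85365 227.11566] [0.5144 0.3096 0.034 ]
[250.2917  217.51074] [0.5376 0.1386 0.034 ]
[252.07677 231.34494] [0.5055 0.1339 0.034 ]
[177.63872 240.94986] [0.4824 0.3045 0.034 ]
blk [143 231  34  11 264] [159.58712121 236.13636364] ((159.4615478515625, 236.19232177734375), (7.938222408294678, 33.6134147644043), 82.87498474121094)
[142.29231 234.33847] [0.4973 0.3862 0.034 ]
[175.64616 230.16925] [0.5073 0.3098 0.034 ]
[176.63078 238.04617] [0.4891 0.307  0.034 ]
[143.27693 242.2154 ] [0.4791 0.3833 0.034 ]
[array([0.4905, 0.3837, 0.04  ]), array([0.5001, 0.3085, 0.04  ]), array([0.5162, 0.1406, 0.019 ])]Traceback (most recent call last):
  File "<stdin>", line 29, in <module>
TypeError: 'NoneType' object is not subscriptable
```

```bash
python3 - <<'E'
from h import *
t=cv2.imread("pics/top0.png")
g0=cv2.cvtColor(t,cv2.COLOR_BGR2GRAY)
for (x0,y0,x1,y1),nm in(((280,245,318,284),"lid"),((400,225,448,268),"jar")):
    g=cv2.resize(g0[y0:y1,x0:x1],None,fx=4,fy=4,interpolation=cv2.INTER_CUBIC);g=cv2.GaussianBlur(g,(9,9),0)
    g=cv2.normalize(g,None,0,255,cv2.NORM_MINMAX)
    for rmin,rmax in((16,30),(30,44),(44,70)):
        cc=cv2.HoughCircles(g,cv2.HOUGH_GRADIENT_ALT,1,10,param1=80,param2=.3,minRadius=rmin,maxRadius=rmax)
        if cc is None: continue
        for q in cc.reshape(-1,cc.shape[-1])[:3]: 
            p=((q[0]+.5)/4-.5+x0,(q[1]+.5)/4-.5+y0);print(nm,np.round(p,2),q[2]/4,[ray("top",p,z)[:2].round(4) for z in(.014,.046,.062)])
s=cv2.imread("pics/scene0.png")
cv2.imwrite("pics/zd.png",cv2.resize(s[185:295,270:400],None,fx=5,fy=5,interpolation=cv2.INTER_CUBIC))
c=[ray("top",(159.5,236.2),.042)];print(c, proj("scene",[c[0][0],c[0][1],.044]))
E
```

```text
lid [298.12 263.62] 6.8156238 [array([0.4328, 0.0279]), array([0.4309, 0.0269]), array([0.4299, 0.0264])]
lid [298.38 270.88] 5.8548517 [array([0.416 , 0.0272]), array([0.4145, 0.0262]), array([0.4137, 0.0257])]
lid [298.12 263.62] 4.739759 [array([0.4328, 0.0279]), array([0.4309, 0.0269]), array([0.4299, 0.0264])]
lid [297.12 266.38] 9.495428 [array([0.4264, 0.0302]), array([0.4247, 0.0291]), array([0.4238, 0.0286])]
lid [300.62 267.62] 9.167563 [array([0.4236, 0.022 ]), array([0.4219, 0.0212]), array([0.421 , 0.0207])]
lid [295.88 262.12] 9.0916 [array([0.4363, 0.0332]), array([0.4343, 0.0321]), array([0.4333, 0.0315])]
lid [299.12 262.38] 14.715102 [array([0.4358, 0.0256]), array([0.4338, 0.0247]), array([0.4328, 0.0242])]
lid [299.12 262.38] 12.345565 [array([0.4358, 0.0256]), array([0.4338, 0.0247]), array([0.4328, 0.0242])]
jar [424.62 236.38] 5.7214026 [array([ 0.4981, -0.2671]), array([ 0.4946, -0.2613]), array([ 0.4929, -0.2583])]
jar [418.62 246.38] 7.118671 [array([ 0.4745, -0.2528]), array([ 0.4716, -0.2473]), array([ 0.4702, -0.2445])]
jar [424.12 245.62] 8.848872 [array([ 0.4763, -0.2657]), array([ 0.4734, -0.2598]), array([ 0.4719, -0.2569])]
jar [423.12 245.62] 14.060956 [array([ 0.4763, -0.2633]), array([ 0.4734, -0.2575]), array([ 0.4719, -0.2547])]
jar [423.12 245.62] 11.688467 [array([ 0.4763, -0.2633]), array([ 0.4734, -0.2575]), array([ 0.4719, -0.2547])]
jar [429.12 244.62] 13.88774 [array([ 0.4787, -0.2774]), array([ 0.4758, -0.2713]), array([ 0.4743, -0.2682])]
[array([0.4923192 , 0.34437383, 0.042     ])] [439.29970087 386.00932664]
```

View pics/zd.png

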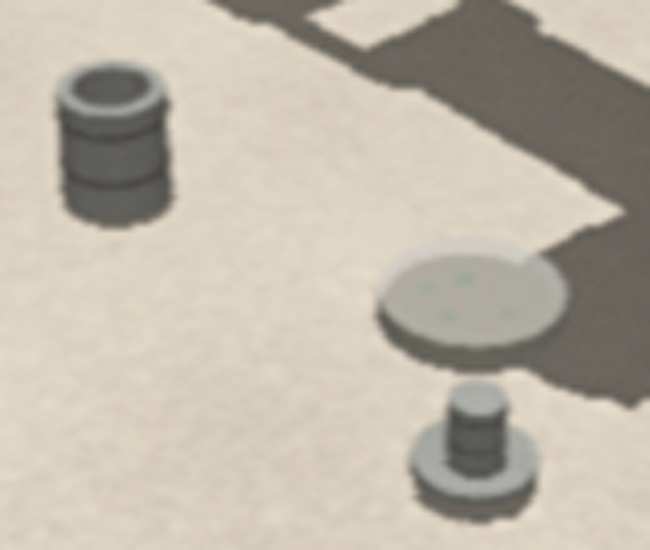

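```bash
python3 - <<'E'
from h import *
print(ray("top",(423.2,245.4),.062),ray("top",(297.9,263.5),.050))
for X in ([.472,-.255,.062],[.4305,.0267,.052],[.4305,.0267,.046]): print(proj("scene",X))
print(ray("scene",(292.4,202.6),.062),ray("scene",(365.6,264.6),.052))
# axis: world direction of scoop
a=ray("top",(159.5,236.2),.042)
for ang in(6.5,7.3,8):
  d=np.array([np.sin(np.radians(ang)),-np.cos(np.radians(ang)),0])
  print(ang,[proj(n,a+d*x+[0,0,z]).round(1) for n in("top","scene") for x,z in((-.038,0.002),(.207,-.009))])
# handle both end center pixel scene
E
```

```text
[ 0.47242975 -0.25483286  0.062     ] [0.43095227 0.02730762 0.05      ]
[292.39909151 201.56114108]
[365.81813489 260.71580678]
[365.69110062 262.96019899]
[ 0.47410614 -0.25033966  0.062     ] [0.43786698 0.03771524 0.052     ]
6.5 [array([142.6, 237.9]), array([250.1, 227. ]), array([457.7, 403.4]), array([358.2, 313.9])]
7.3 [array([142.7, 238.1]), array([250. , 225.7]), array([457.9, 403.2]), array([357. , 314.6])]
8 [array([142.7, 238.3]), array([249.9, 224.7]), array([458.2, 403.1]), array([356. , 315.1])]
```

Emit:
servo_tool:
  rows: [1, 0.015, 0.035, 0, 0, 0, 3.5, 1, 0.015, 0.035, 0, 0, 0, 3.5, 1, 0.015, 0.035, 0, 0, 0, 3.5, 1, 0.015, 0.035, 0, 0, 0, 3.5, 1, 0.015, 0.035, 0, 0, 0, 3.5, 1, 0.015, 0.035, 0, 0, 0, 3.5, 1, 0.015, 0.035, 0, 0, 0, 3.5, 1, 0.015, 0.035, 0, 0, 0, 3.5, 1, 0.015, 0.035, 0, 0, 0, 3.5, 1, 0.015, 0.035, 0, 0, 0, 3.5]
  force: 80

```text
time_s: 0.93
position: [0.3987, -0.1388, 0.2313]
tool_rot: [[-0.469, -0.0, 0.883], [-0.883, 0.0, -0.469], [-0.0, -1.0, -0.0]]
ft_force: [0.7, -0.7, 0.0]
grip_width: 0.0855
```

Emit:
servo_tool:
  rows: [1, 0.007, 0.035, -0.004, 0, 0, 3.5, 1, 0.007, 0.035, -0.004, 0, 0, 3.5, 1, 0.007, 0.035, -0.004, 0, 0, 3.5, 1, 0.007, 0.035, -0.004, 0, 0, 3.5, 1, 0.007, 0.035, -0.004, 0, 0, 3.5, 1, 0.007, 0.035, -0.004, 0, 0, 3.5, 1, 0.007, 0.035, -0.004, 0, 0, 3.5, 1, 0.007, 0.035, -0.004, 0, 0, 3.5, 1, 0.007, 0.035, -0.004, 0, 0, 3.5, 1, 0.007, 0.035, -0.004, 0, 0, 3.5]

```text
time_s: 1.77
position: [0.4683, 0.2113, 0.1909]
tool_rot: [[0.123, -0.001, 0.992], [-0.992, -0.0, 0.123], [0.0, -1.0, -0.001]]
ft_force: [0.7, -0.6, 1.0]
grip_width: 0.0851
```

Emit:
servo_tool:
  rows: [1, 0.0052, 0.0265, -0.02, 0, 0, 0.4, 1, 0.0052, 0.0265, -0.02, 0, 0, 0, 1, 0.0052, 0.0265, -0.02, 0, 0, 0, 1, 0.0052, 0.0265, -0.02, 0, 0, 0, 1, 0.0052, 0.0265, -0.02, 0, 0, 0, 1, 0, 0, 0, 0, 0, 0]

```text
time_s: 2.27
position: [0.4929, 0.3447, 0.0867]
tool_rot: [[0.129, -0.006, 0.992], [-0.992, -0.002, 0.129], [0.001, -1.0, -0.006]]
ft_force: [-1.3, -0.5, -0.2]
grip_width: 0.0857
```

```bash
python3 - <<'E'
from h import *
for n in("top","scene"):
  im=env.get_image(n)[:,:,::-1]
  im=im[170:290,100:300] if n=="top" else im[250:430,300:500]
  cv2.imwrite(f"pics/{n}1.png",cv2.resize(im,None,fx=3,fy=3,interpolation=cv2.INTER_CUBIC))
print(env.observe()["position"])
E
```

```text
[0.49390478 0.34215367 0.09018787]
```

View pics/top1.png

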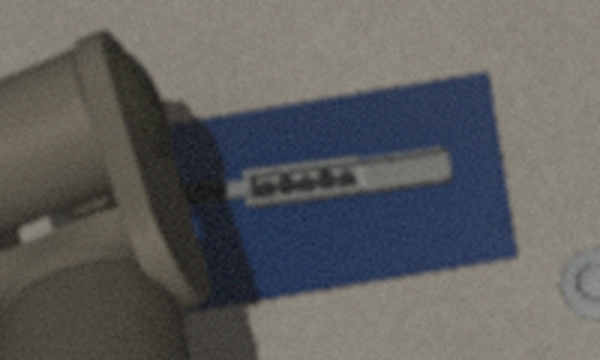

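View pics/scene1.png

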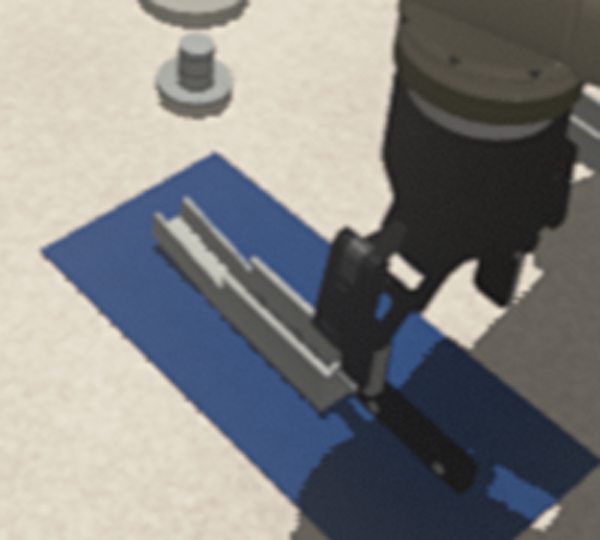

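Emit:
servo_tool:
  rows: [1, 0, 0.002, -0.012, 0, 0, 0, 1, 0, 0, -0.012, 0, 0, 0, 1, 0, 0, -0.012, 0, 0, 0, 1, 0, 0, -0.012, 0, 0, 0, 1, 0, 0, -0.012, 0, 0, 0, 1, 0, 0, -0.008, 0, 0, 0, 1, 0, 0, -0.006, 0, 0, 0, 1, 0, 0, 0, 0, 0, 0]

```text
time_s: 3.03
position: [0.4944, 0.3432, 0.017]
tool_rot: [[0.126, -0.001, 0.992], [-0.992, -0.0, 0.126], [0.0, -1.0, -0.001]]
ft_force: [-0.6, -0.9, -0.4]
grip_width: 0.085
```

Emit:
servo_tool:
  rows: [0.7, 0, 0, 0, 0, 0, 0, 0.6, 0, 0, 0, 0, 0, 0, 0.5, 0, 0, 0, 0, 0, 0, 0.45, 0, 0, 0, 0, 0, 0, 0.4, 0, 0, 0, 0, 0, 0, 0.35, 0, 0, 0, 0, 0, 0, 0.3, 0, 0, 0, 0, 0, 0, 0.27, 0, 0, 0, 0, 0, 0]

```text
time_s: 3.7
position: [0.4945, 0.3439, 0.0174]
tool_rot: [[0.126, 0.0, 0.992], [-0.992, 0.0, 0.126], [-0.0, -1.0, 0.0]]
ft_force: [0.4, -0.3, -0.3]
grip_width: 0.0232
```

Emit:
servo_tool:
  rows: [0.24, 0, 0, 0, 0, 0, 0, 0.21, 0, 0, 0, 0, 0, 0, 0.18, 0, 0, 0, 0, 0, 0, 0.15, 0, 0, 0, 0, 0, 0, 0.1, 0, 0, 0, 0, 0, 0, 0, 0, 0, 0, 0, 0, 0, 0, 0, 0, 0, 0, 0, 0, 0, 0, 0, 0, 0, 0, 0]

```text
time_s: 4.37
position: [0.4946, 0.3439, 0.0174]
tool_rot: [[0.126, 0.0, 0.992], [-0.992, 0.0, 0.126], [-0.0, -1.0, 0.0]]
ft_force: [-1.0, 0.6, 2.2]
grip_width: 0.0131
```

Emit:
servo_tool:
  rows: [0, 0, 0, 0.002, 0, 0, 0, 0, 0, 0, 0.003, 0, 0, 0, 0, 0, 0, 0.005, 0, 0, 0, 0, 0, 0, 0.005, 0, 0, 0, 0, 0, 0, 0.005, 0, 0, 0, 0, 0, 0, 0.003, 0, 0, 0, 0, 0, 0, 0.002, 0, 0, 0, 0, 0, 0, 0, 0, 0, 0]

```text
time_s: 5.03
position: [0.4947, 0.344, 0.0429]
tool_rot: [[0.126, 0.001, 0.992], [-0.992, 0.0, 0.126], [-0.0, -1.0, 0.001]]
ft_force: [-0.1, -0.0, -2.4]
grip_width: 0.0129
```

```bash
python3 - <<'E'
from h import *
for n in("top","scene"):
  im=env.get_image(n)[:,:,::-1]
  im=im[170:290,100:300] if n=="top" else im[250:430,300:500]
  cv2.imwrite(f"pics/{n}2.png",cv2.resize(im,None,fx=3,fy=3,interpolation=cv2.INTER_CUBIC))
s=env.observe();print(s["position"],s["ft_force"],s["wrist_torque"],s["q"])
E
```

```text
[0.49441311 0.34381458 0.04228015] [-0.40345659  0.28900809 -2.41048976] [0.22308161 0.06393872 0.00224364] [2.35627904e+01 3.77377867e+01 8.01385116e+01 1.17218182e-03
 6.21312057e+01 1.63045592e+01]
```

View pics/top2.png

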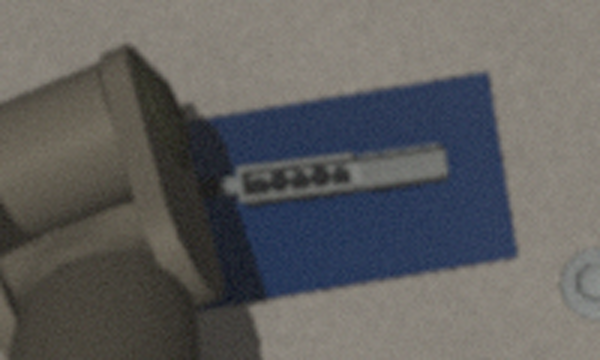

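View pics/scene2.png

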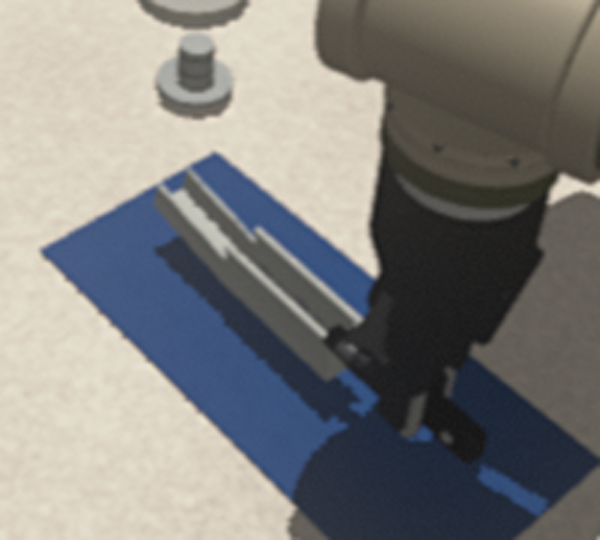

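Emit:
servo_tool:
  rows: [0, 0, -0.002, 0.002, 0, 0, 0, 0, -0.0005, -0.004, 0.004, 0, 0, 0, 0, -0.0005, -0.006, 0.005, 0, 0, 0, 0, -0.001, -0.008, 0.005, 0, 0, 0, 0, -0.001, -0.01, 0.005, 0, 0, 0, 0, -0.0015, -0.012, 0.005, 0, 0, 0, 0, -0.002, -0.014, 0.005, 0, 0, 0, 0, -0.002, -0.014, 0.005, 0, 0, 0, 0, -0.002, -0.014, 0.005, 0, 0, 0, 0, -0.002, -0.014, 0.005, 0, 0, 0]

```text
time_s: 5.97
position: [0.4817, 0.2442, 0.0889]
tool_rot: [[0.126, 0.0, 0.992], [-0.992, -0.0, 0.126], [0.0, -1.0, -0.0]]
ft_force: [0.6, 1.0, -2.0]
grip_width: 0.0124
```

Emit:
servo_tool:
  rows: [0, -0.002, -0.014, 0.005, 0, 0, 0, 0, -0.002, -0.014, 0.005, 0, 0, 0, 0, -0.002, -0.014, 0.005, 0, 0, 0, 0, -0.002, -0.014, 0.005, 0, 0, 0, 0, -0.002, -0.014, 0.005, 0, 0, 0, 0, -0.002, -0.014, 0.004, 0, 0, 0, 0, -0.002, -0.014, 0.002, 0, 0, 0, 0, -0.002, -0.014, 0, 0, 0, 0, 0, -0.002, -0.014, 0, 0, 0, 0, 0, -0.002, -0.014, 0, 0, 0, 0]

```text
time_s: 6.8
position: [0.4614, 0.1044, 0.1197]
tool_rot: [[0.126, 0.0, 0.992], [-0.992, -0.0, 0.126], [0.0, -1.0, 0.0]]
ft_force: [-0.3, -0.2, -2.1]
grip_width: 0.0129
```

Emit:
servo_tool:
  rows: [0, -0.002, -0.014, 0, 0, 0, 0, 0, -0.002, -0.014, 0, 0, 0, 0, 0, -0.002, -0.014, 0, 0, 0, 0, 0, -0.002, -0.014, 0, 0, 0, 0, 0, -0.002, -0.013, 0, 0, 0, 0, 0, -0.0015, -0.012, 0, 0, 0, 0, 0, -0.001, -0.01, 0, 0, 0, 0, 0, -0.001, -0.008, 0, 0, 0, 0, 0, -0.0005, -0.006, 0, 0, 0, 0, 0, -0.0005, -0.004, 0, 0, 0, 0]

```text
time_s: 7.63
position: [0.4473, -0.0039, 0.1194]
tool_rot: [[0.126, 0.0, 0.992], [-0.992, -0.0, 0.126], [0.0, -1.0, 0.0]]
ft_force: [0.3, -0.4, -2.6]
grip_width: 0.0126
```

```bash
python3 - <<'E'
from h import *
for n in("top","scene"):
  im=env.get_image(n)[:,:,::-1]
  im=im[180:300,270:470] if n=="top" else im[130:310,240:440]
  cv2.imwrite(f"pics/{n}3.png",cv2.resize(im,None,fx=4 if n=="top" else 3,fy=4 if n=="top" else 3,interpolation=cv2.INTER_CUBIC))
s=env.observe();print(s["position"],s["tool_rot"],s["ft_force"],s["wrist_torque"],s["q"])
E
```

```text
[ 0.4474326  -0.00352995  0.11935226] [[ 1.25803424e-01 -1.43328641e-05  9.92055189e-01]
 [-9.92055189e-01  3.58990736e-05  1.25803425e-01]
 [-3.74169856e-05 -9.99999999e-01 -9.70276585e-06]] [-0.782695    0.03867336 -2.27121205] [0.26688674 0.02888286 0.00706293] [-1.56775303e+01  1.90790756e+01  1.00074343e+02  2.01348322e-03
  6.08479276e+01 -2.29056660e+01]
```

View pics/top3.png

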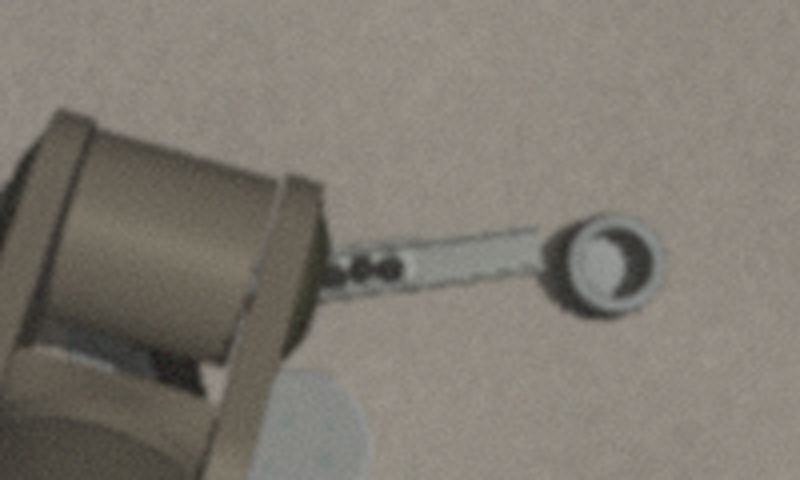

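View pics/scene3.png

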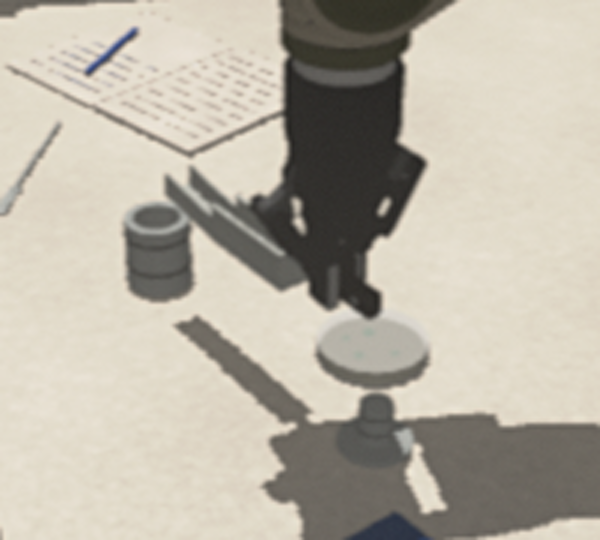

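```bash
python3 - <<'E'
from h import *
p=np.array([.4474,-.0035,.1194]);d=np.array([.1258,-.992,0])
L=p+.207*d+[0,0,.0155]
print("pred",L,proj("top",L),proj("scene",L),"top ray",ray("top",(404.9,241.9),L[2]),ray("scene",(299.8,187.8),L[2]))
E
```

```text
pred [ 0.4734406 -0.208844   0.1349   ] [407.7542455  241.69944541] [298.46443478 183.52585963] top ray [ 0.47298047 -0.2027601   0.1349    ] [ 0.47946832 -0.18862048  0.1349    ]
```

Emit:
servo_tool:
  rows: [0, 0, -0.002, -0.002, 0, 0, 0, 0, 0, -0.004, -0.004, 0, 0, 0, 0, 0, -0.006, -0.005, 0, 0, 0, 0, 0, -0.006, -0.006, 0, 0, 0, 0, 0, -0.006, -0.006, 0, 0, 0, 0, -0.001, -0.006, -0.006, 0, 0, 0, 0, -0.001, -0.004, -0.004, 0, 0, 0, 0, 0, -0.003, -0.003, 0, 0, 0, 0, 0, -0.002, -0.002, 0, 0, 0, 0, 0, -0.001, -0.001, 0, 0, 0]

```text
time_s: 8.57
position: [0.4455, -0.0434, 0.0801]
tool_rot: [[0.126, -0.0, 0.992], [-0.992, 0.0, 0.126], [-0.0, -1.0, -0.0]]
ft_force: [0.9, -0.7, -2.9]
grip_width: 0.0124
```

```bash
cat > shot.py <<'E'
from h import *
import sys
k=sys.argv[1]
for n in("top","scene"):
  im=env.get_image(n)[:,:,::-1]
  im=im[180:300,270:470] if n=="top" else im[130:310,240:440]
  cv2.imwrite(f"pics/{n}{k}.png",cv2.resize(im,None,fx=4 if n=="top" else 3,fy=4 if n=="top" else 3,interpolation=cv2.INTER_CUBIC))
s=env.observe();print(s["time_s"],s["position"],s["tool_rot"].round(3).tolist(),s["ft_force"].round(1),s["q"].round(1))
E
python3 shot.py 4
```

```text
8.6667 [ 0.44555339 -0.04322554  0.08029871] [[0.126, 0.0, 0.992], [-0.992, 0.0, 0.126], [-0.0, -1.0, 0.0]] [-1.1 -0.2 -2.2] [-20.8  22.6 103.    0.   54.4 -28. ]
```

View pics/top4.png

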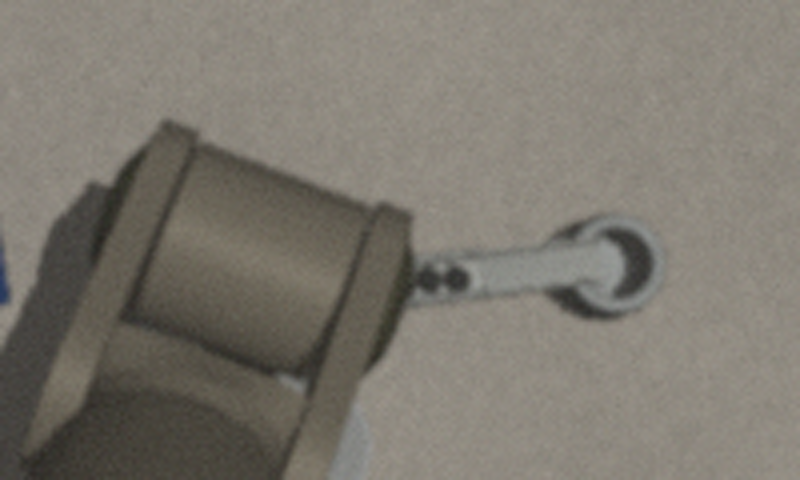

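View pics/scene4.png

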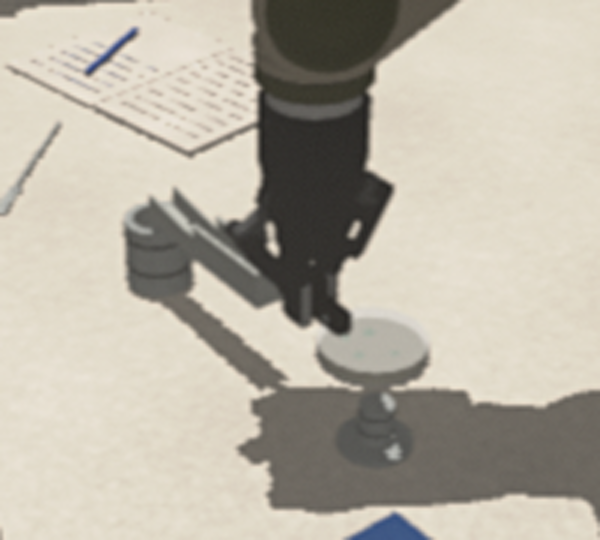

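Emit:
servo_tool:
  rows: [0, 0, -0.0001, 0.0012, 0.496, 0.063, 0, 0, 0, -0.0001, 0.0012, 0.496, 0.063, 0, 0, 0, -0.0001, 0.0012, 0.496, 0.063, 0, 0, 0, -0.0001, 0.0012, 0.496, 0.063, 0, 0, 0, -0.0001, 0.0012, 0.496, 0.063, 0, 0, 0, -0.0001, 0.0012, 0.496, 0.063, 0, 0, 0, -0.0001, 0.0012, 0.496, 0.063, 0, 0, 0, -0.0001, 0.0012, 0.496, 0.063, 0, 0, 0, -0.0001, 0.0012, 0.496, 0.063, 0, 0, 0, -0.0001, 0.0012, 0.496, 0.063, 0]

```text
time_s: 9.5
position: [0.4455, -0.0442, 0.0925]
tool_rot: [[0.126, -0.011, 0.992], [-0.988, 0.087, 0.126], [-0.088, -0.996, 0.0]]
ft_force: [0.1, -1.1, -2.4]
grip_width: 0.0125
```

Emit:
servo_tool:
  rows: [0, 0, -0.0002, 0.0013, 0.496, 0.063, 0, 0, 0, -0.0002, 0.0013, 0.496, 0.063, 0, 0, 0, -0.0002, 0.0013, 0.496, 0.063, 0, 0, 0, -0.0002, 0.0013, 0.496, 0.063, 0, 0, 0, -0.0002, 0.0013, 0.496, 0.063, 0, 0, 0, -0.0002, 0.0013, 0.496, 0.063, 0]

```text
time_s: 10.0
position: [0.4455, -0.0454, 0.1002]
tool_rot: [[0.125, -0.018, 0.992], [-0.982, 0.139, 0.126], [-0.14, -0.99, 0.0]]
ft_force: [-0.1, 0.9, -3.2]
grip_width: 0.0129
```

```bash
python3 shot.py 5
```

```text
10.1 [ 0.44562362 -0.04560503  0.10027669] [[0.125, -0.017, 0.992], [-0.982, 0.138, 0.126], [-0.139, -0.99, 0.0]] [ 0.1 -0.4 -3.3] [-25.1  21.8 100.3   7.6  62.4 -36.2]
```

View pics/top5.png

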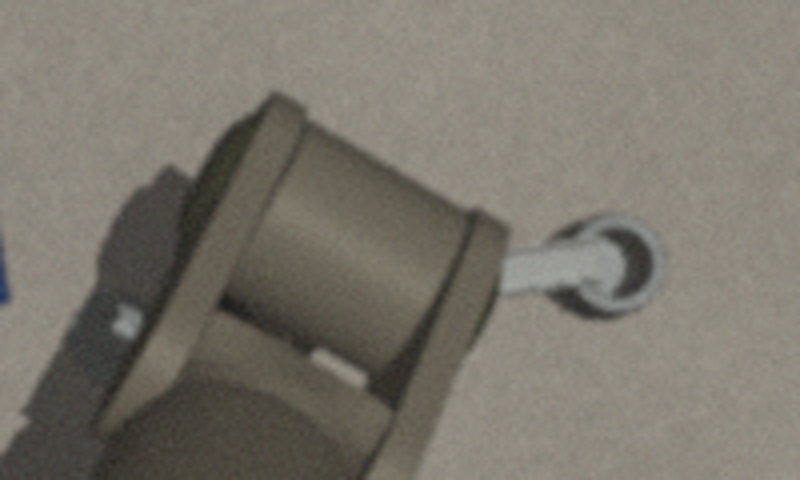

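View pics/scene5.png

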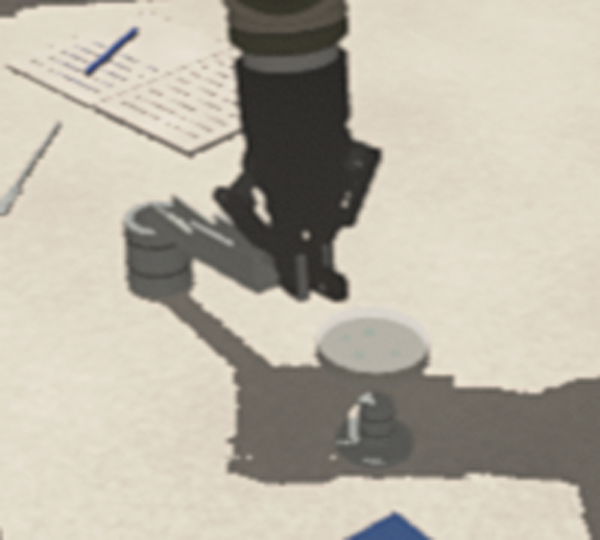

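Emit:
servo_tool:
  rows: [0, 0.0001, -0.0005, 0.0025, 0.794, 0.101, 0, 0, 0, -0.0005, 0.0025, 0.794, 0.101, 0, 0, 0.0001, -0.0005, 0.0025, 0.794, 0.101, 0, 0, 0.0001, -0.0005, 0.0025, 0.794, 0.101, 0, 0, 0.0001, -0.0006, 0.0024, 0.794, 0.101, 0, 0, 0, -0.0006, 0.0024, 0.794, 0.101, 0, 0, 0.0001, -0.0006, 0.0024, 0.794, 0.101, 0, 0, 0.0001, -0.0006, 0.0024, 0.794, 0.101, 0, 0, 0.0001, -0.0007, 0.0024, 0.794, 0.101, 0, 0, 0, -0.0007, 0.0024, 0.794, 0.101, 0]

```text
time_s: 10.93
position: [0.4462, -0.0512, 0.1248]
tool_rot: [[0.121, -0.035, 0.992], [-0.953, 0.275, 0.126], [-0.277, -0.961, 0.0]]
ft_force: [-0.5, -0.5, -2.7]
grip_width: 0.0125
```

```bash
python3 shot.py 6
```

```text
11.0333 [ 0.4464038  -0.05157332  0.12473906] [[0.121, -0.034, 0.992], [-0.953, 0.274, 0.126], [-0.276, -0.961, 0.0]] [ 0.9 -0.6 -2.8] [-29.5  21.5  96.9  13.5  71.8 -42.1]
```

View pics/top6.png

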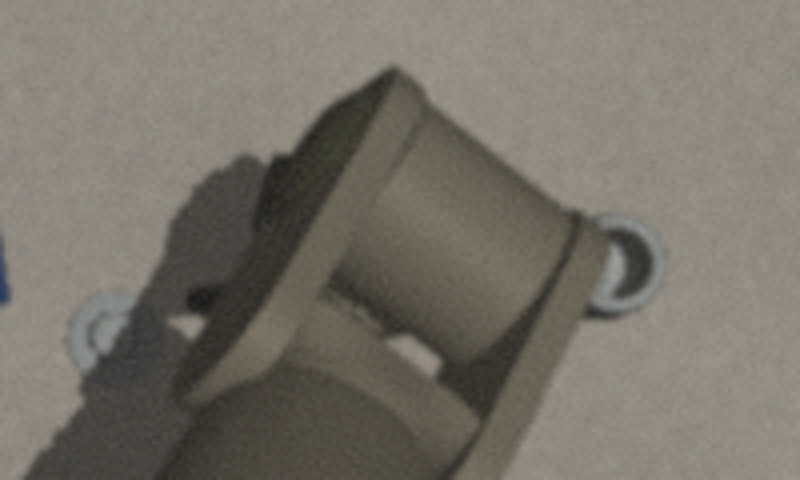

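View pics/scene6.png

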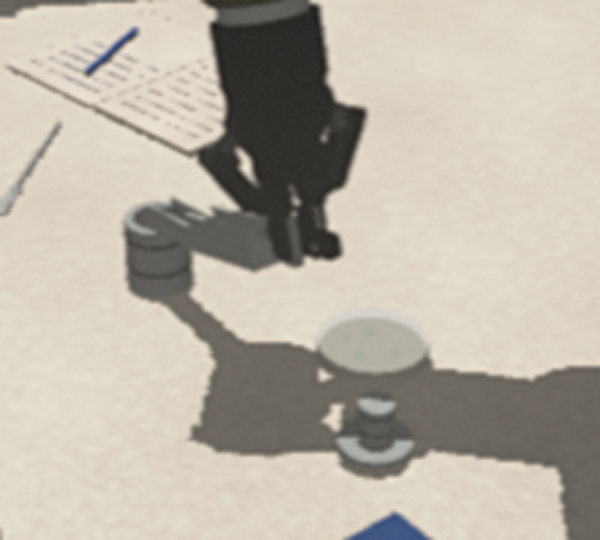

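Emit:
servo_tool:
  rows: [0, 0.0001, -0.0008, 0.0027, 0.794, 0.101, 0, 0, 0.0001, -0.0008, 0.0027, 0.794, 0.101, 0, 0, 0.0001, -0.0009, 0.0026, 0.794, 0.101, 0, 0, 0.0001, -0.0009, 0.0026, 0.794, 0.101, 0, 0, 0.0001, -0.0009, 0.0026, 0.794, 0.101, 0, 0, 0.0001, -0.001, 0.0026, 0.794, 0.101, 0, 0, 0.0001, -0.001, 0.0026, 0.794, 0.101, 0, 0, 0.0001, -0.001, 0.0026, 0.794, 0.101, 0, 0, 0.0001, -0.0011, 0.0026, 0.794, 0.101, 0, 0, 0.0002, -0.0011, 0.0026, 0.794, 0.101, 0]

```text
time_s: 11.87
position: [0.4473, -0.0608, 0.151]
tool_rot: [[0.115, -0.051, 0.992], [-0.906, 0.405, 0.126], [-0.408, -0.913, 0.0]]
ft_force: [0.2, -0.0, -2.0]
grip_width: 0.0126
```

```bash
python3 shot.py 7
```

```text
11.9667 [ 0.44750746 -0.06114256  0.15090277] [[0.115, -0.051, 0.992], [-0.906, 0.404, 0.126], [-0.407, -0.913, 0.0]] [ 0.8  0.6 -1.4] [-33.6  22.   93.1  18.2  81.6 -46.2]
```

View pics/top7.png

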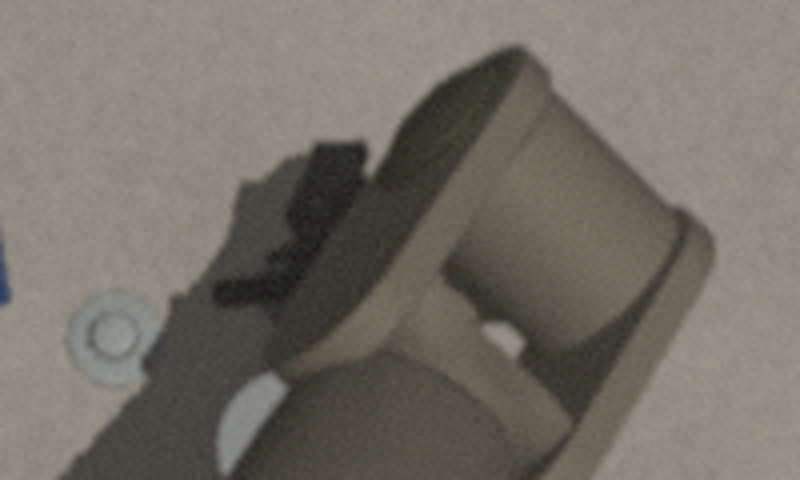

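View pics/scene7.png

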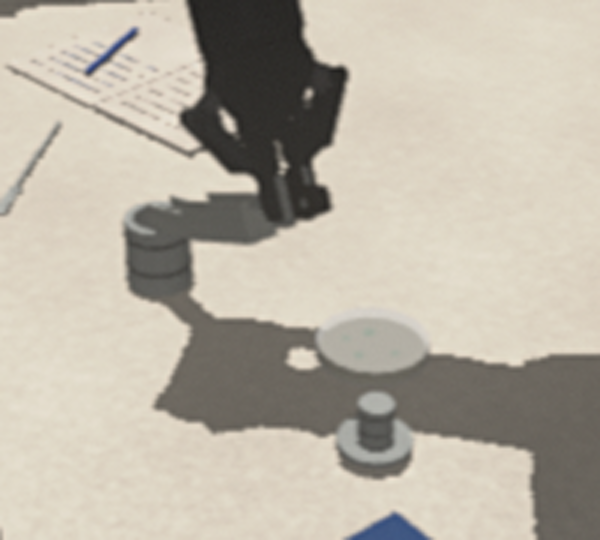

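Emit:
servo_tool:
  rows: [0, 0.0002, -0.0012, 0.0026, 0.794, 0.101, 0, 0, 0.0001, -0.0012, 0.0026, 0.794, 0.101, 0, 0, 0.0002, -0.0012, 0.0026, 0.794, 0.101, 0, 0, 0.0001, -0.0013, 0.0025, 0.794, 0.101, 0, 0, 0.0002, -0.0013, 0.0025, 0.794, 0.101, 0, 0, 0.0002, -0.0013, 0.0025, 0.794, 0.101, 0, 0, 0.0001, -0.0013, 0.0025, 0.794, 0.101, 0, 0, 0.0002, -0.0014, 0.0024, 0.794, 0.101, 0, 0, 0.0002, -0.0014, 0.0024, 0.794, 0.101, 0, 0, 0.0002, -0.0014, 0.0024, 0.794, 0.101, 0]

```text
time_s: 12.8
position: [0.449, -0.0738, 0.176]
tool_rot: [[0.107, -0.067, 0.992], [-0.84, 0.527, 0.126], [-0.531, -0.847, 0.0]]
ft_force: [-0.1, 0.8, -1.8]
grip_width: 0.0125
```

Emit:
servo_tool:
  rows: [0, 0, 0, 0, 0, 0, 0, 0, 0, 0, 0, 0, 0, 0, 0, 0, 0, 0, 0, 0, 0, 0, 0, 0, 0, 0, 0, 0, 0, 0, 0, 0, 0, 0, 0, 0, 0, 0, 0, 0, 0, 0]

```text
time_s: 13.3
position: [0.449, -0.0735, 0.1757]
tool_rot: [[0.107, -0.067, 0.992], [-0.841, 0.526, 0.127], [-0.53, -0.848, 0.0]]
ft_force: [-0.1, 0.4, -1.7]
grip_width: 0.013
```

```bash
python3 shot.py 8
```

```text
13.4 [ 0.44897123 -0.07355905  0.17572766] [[0.107, -0.067, 0.992], [-0.841, 0.526, 0.126], [-0.53, -0.848, 0.0]] [ 1.2 -0.6 -1.3] [-37.4  23.3  89.2  22.1  91.2 -48.9]
```

View pics/scene8.png

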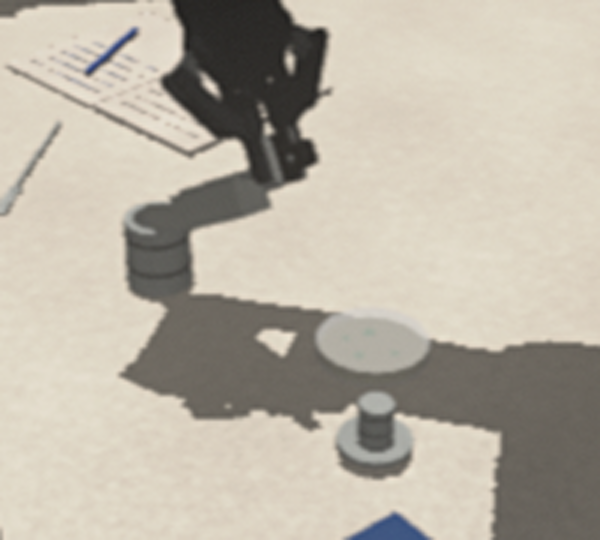

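Emit:
servo_tool:
  rows: [0, 0, 0.003, 0.012, 0, 0, 0, 0, 0, 0.005, 0.02, 0, 0, 0, 0, 0, 0.008, 0.02, -3.17, -0.4, 0, 0, 0, 0.012, 0.01, -3.97, -0.504, 0, 0, 0, 0.012, 0, -3.97, -0.504, 0, 0, 0, 0.012, 0, -3.97, -0.504, 0, 0, 0, 0.012, 0, -3.97, -0.504, 0, 0, 0, 0.012, 0, -3.97, -0.504, 0, 0, 0, 0.012, 0, -3.97, -0.504, 0, 0, 0, 0.008, 0, -3.97, -0.504, 0]

```text
time_s: 14.23
position: [0.4487, 0.0234, 0.2381]
tool_rot: [[0.127, -0.0, 0.992], [-0.992, 0.011, 0.127], [-0.011, -1.0, 0.001]]
ft_force: [-0.6, -0.0, -1.9]
grip_width: 0.0131
```

Emit:
servo_tool:
  rows: [0, 0.001, 0.01, 0, -0.5, -0.04, 0, 0, 0.002, 0.02, 0, 0, 0, 0, 0, 0.003, 0.02, 0, 0, 0, 0, 0, 0.003, 0.02, 0, 0, 0, 0, 0, 0.003, 0.02, 0, 0, 0, 0]

```text
time_s: 14.65
position: [0.4608, 0.1135, 0.2377]
tool_rot: [[0.126, -0.002, 0.992], [-0.992, 0.006, 0.126], [-0.006, -1.0, -0.001]]
ft_force: [-0.0, -1.4, -1.8]
grip_width: 0.0127
```

```bash
python3 shot.py 9; python3 - <<'E'
from h import *
cv2.imwrite("pics/full9.png",env.get_image("scene")[:,:,::-1]); cv2.imwrite("pics/fullt9.png",env.get_image("top")[:,:,::-1])
E
```

```text
14.75 [0.46080877 0.11445032 0.2376284 ] [[0.129, -0.002, 0.992], [-0.992, 0.006, 0.129], [-0.006, -1.0, -0.001]] [ 0.5 -0.5 -2. ] [-0.6 14.  85.   0.4 81.2 -8. ]
```

View pics/top9.png

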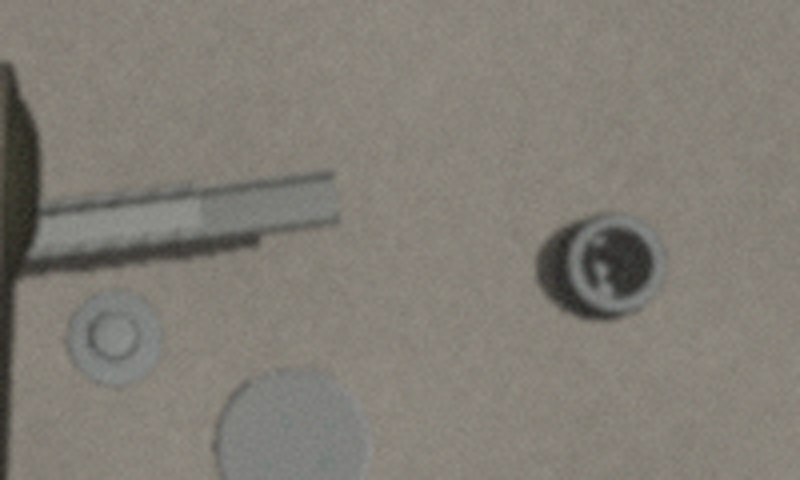

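View pics/full9.png

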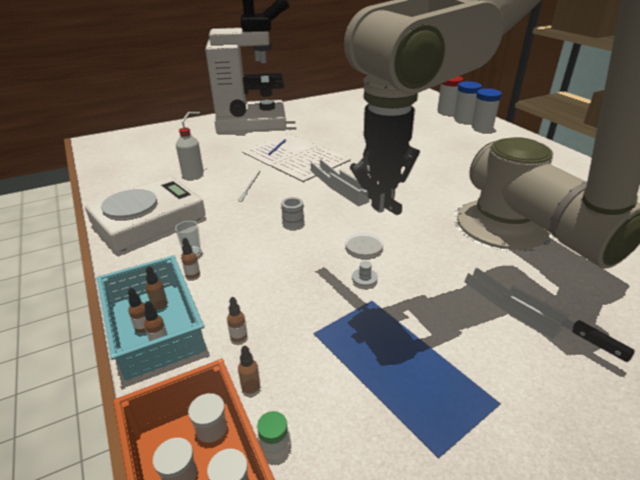

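View pics/fullt9.png

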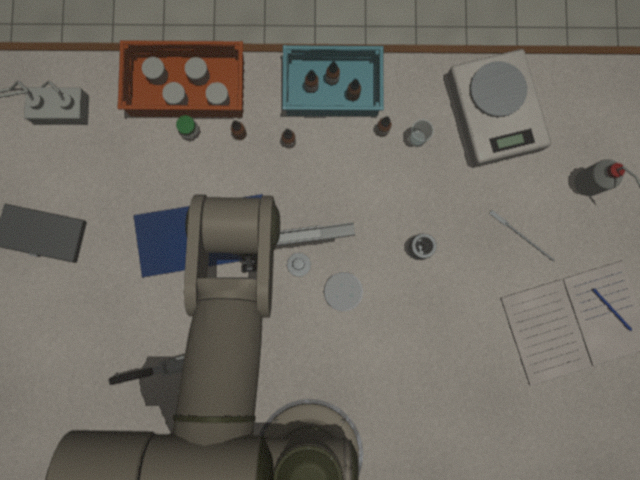

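Emit:
servo_tool:
  rows: [0, 0.0034, 0.023, -0.013, -0.35, -0.04, 0, 0, 0.0034, 0.023, -0.013, 0, 0, 0, 0, 0.0034, 0.023, -0.013, 0, 0, 0, 0, 0.0034, 0.023, -0.013, 0, 0, 0, 0, 0.0034, 0.023, -0.013, 0, 0, 0, 0, 0.0034, 0.023, -0.013, 0, 0, 0, 0, 0.0034, 0.023, -0.013, 0, 0, 0, 0, 0.0034, 0.023, -0.013, 0, 0, 0, 0, 0.0034, 0.023, -0.013, 0, 0, 0, 0, 0.0034, 0.023, -0.013, 0, 0, 0]

```text
time_s: 15.68
position: [0.4956, 0.3423, 0.1071]
tool_rot: [[0.125, -0.001, 0.992], [-0.992, -0.001, 0.125], [0.001, -1.0, -0.001]]
ft_force: [1.0, -0.5, -1.6]
grip_width: 0.0125
```

Emit:
servo_tool:
  rows: [0, 0, 0, -0.014, 0, 0, 0, 0, 0, 0, -0.014, 0, 0, 0, 0, 0, 0, -0.014, 0, 0, 0, 0, 0, 0, -0.014, 0, 0, 0, 0, 0, 0, -0.012, 0, 0, 0, 0, 0, 0, -0.008, 0, 0, 0, 0, 0, 0, -0.004, 0, 0, 0, 0, 0, 0, 0, 0, 0, 0]

```text
time_s: 16.35
position: [0.4951, 0.3417, 0.0271]
tool_rot: [[0.126, -0.002, 0.992], [-0.992, -0.001, 0.126], [0.001, -1.0, -0.002]]
ft_force: [0.5, -0.6, -1.9]
grip_width: 0.0122
```

```bash
python3 - <<'E'
from h import *
s=env.observe();print(s["position"],s["tool_rot"].round(3).tolist(),s["ft_force"])
for n in("top","scene"):
  im=env.get_image(n)[:,:,::-1]
  im=im[170:290,100:300] if n=="top" else im[250:430,300:500]
  cv2.imwrite(f"pics/{n}10.png",cv2.resize(im,None,fx=3,fy=3,interpolation=cv2.INTER_CUBIC))
E
```

```text
[0.49507256 0.34165765 0.02713677] [[0.126, -0.002, 0.992], [-0.992, -0.001, 0.126], [0.001, -1.0, -0.002]] [ 0.5114529  -0.61228364 -1.92486176]
```

View pics/scene10.png

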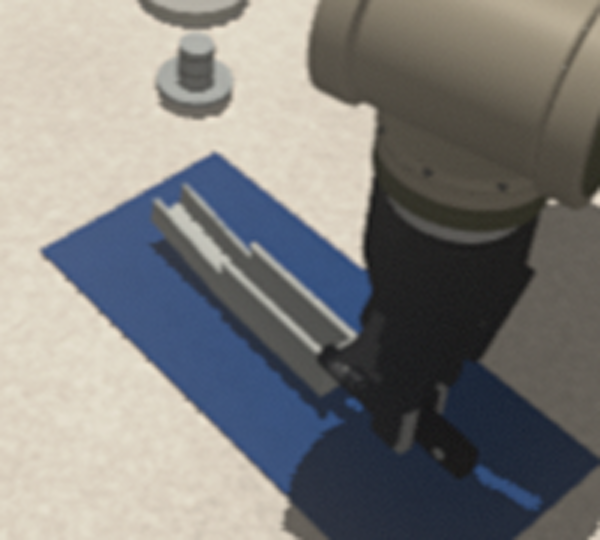

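View pics/top10.png

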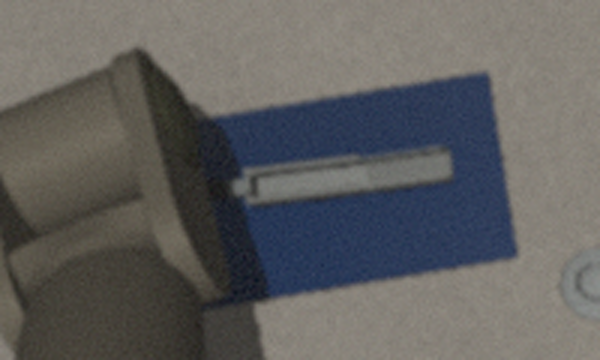

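The scoop is empty, level and about 10 mm above the mat. I'll lower it the rest of the way and release.

Emit:
servo_tool:
  rows: [0, 0, 0, -0.004, 0, 0, 0, 0, 0, 0, -0.003, 0, 0, 0, 0, 0, 0, -0.002, 0, 0, 0, 0, 0, 0, 0, 0, 0, 0]

```text
time_s: 16.78
position: [0.4948, 0.3423, 0.0183]
tool_rot: [[0.126, -0.001, 0.992], [-0.992, -0.001, 0.126], [0.001, -1.0, -0.001]]
ft_force: [0.2, 0.6, -1.6]
grip_width: 0.0128
```

Emit:
servo_tool:
  rows: [0, 0, 0, -0.001, 0, 0, 0, 0.15, 0, 0, 0, 0, 0, 0, 0.2, 0, 0, 0, 0, 0, 0, 0.25, 0, 0, 0, 0, 0, 0, 0.35, 0, 0, 0, 0, 0, 0, 0.5, 0, 0, 0, 0, 0, 0, 0.7, 0, 0, 0, 0, 0, 0, 0.8, 0, 0, 0, 0, 0, 0, 0.8, 0, 0, 0, 0, 0, 0]

```text
time_s: 17.53
position: [0.495, 0.3424, 0.0178]
tool_rot: [[0.126, -0.0, 0.992], [-0.992, -0.001, 0.126], [0.001, -1.0, -0.001]]
ft_force: [-0.4, 0.5, 0.5]
grip_width: 0.0685
```

Emit:
servo_tool:
  rows: [0.8, 0, 0, 0.015, 0, 0, 0, 0.8, 0, 0, 0.025, 0, 0, 0, 0.8, 0, 0, 0.03, 0, 0, 0, 0.8, 0, 0, 0.03, 0, 0, 0, 0.8, -0.003, -0.0153, 0.01, 0, 0, 0, 0.8, -0.006, -0.03, 0, 0, 0, 0, 0.8, -0.006, -0.03, 0, 0, 0, 0, 0.8, -0.006, -0.03, 0, 0, 0, 0, 0.8, -0.006, -0.03, 0, 0, 0, 0, 0.8, -0.006, -0.03, 0, 0, 0, 0]

```text
time_s: 18.37
position: [0.4614, 0.1758, 0.1278]
tool_rot: [[0.127, -0.0, 0.992], [-0.992, -0.001, 0.127], [0.001, -1.0, -0.0]]
ft_force: [0.7, 0.1, -0.1]
grip_width: 0.0686
```

Emit:
servo_tool:
  rows: [0.8, -0.006, -0.03, 0, 0, 0, 0, 0.8, -0.006, -0.03, 0, 0, 0, 0, 0.8, -0.006, -0.03, 0, 0, 0, 0, 0.8, -0.006, -0.03, 0, 0, 0, 0, 0.8, -0.006, -0.03, 0, 0, 0, 0, 0.8, -0.001, 0, 0, 0, 0, 0, 0.8, 0, 0, 0, 0, 0, 0]

```text
time_s: 18.95
position: [0.4308, 0.026, 0.1279]
tool_rot: [[0.123, -0.0, 0.992], [-0.992, -0.001, 0.123], [0.001, -1.0, -0.0]]
ft_force: [0.8, 0.3, -0.1]
grip_width: 0.0682
```

```bash
python3 shot.py 11; python3 - <<'E'
from h import *
for n in("top","scene"):
  im=env.get_image(n)[:,:,::-1]
  im=im[170:290,100:300] if n=="top" else im[250:430,300:500]
  cv2.imwrite(f"pics/m{n}11.png",cv2.resize(im,None,fx=3,fy=3,interpolation=cv2.INTER_CUBIC))
E
```

```text
19.05 [0.4310583  0.0274543  0.12780227] [[0.126, -0.0, 0.992], [-0.992, -0.001, 0.126], [0.001, -1.0, -0.0]] [ 0.1  0.6 -0.2] [-1.210e+01  1.700e+01  1.016e+02 -1.000e-01  6.140e+01 -1.930e+01]
```

View pics/scene11.png

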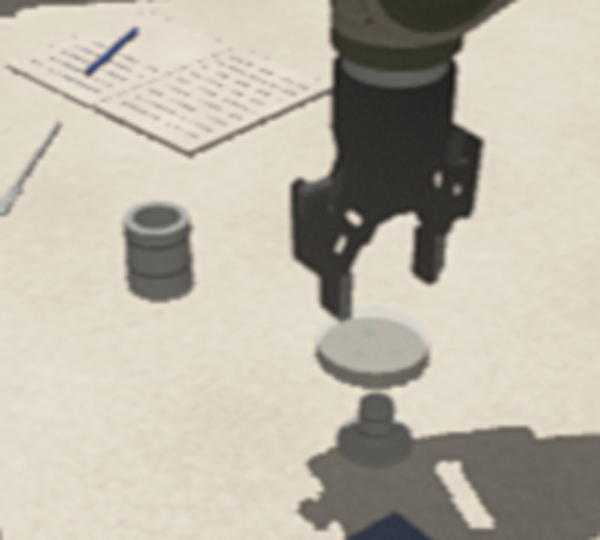

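View pics/mtop11.png

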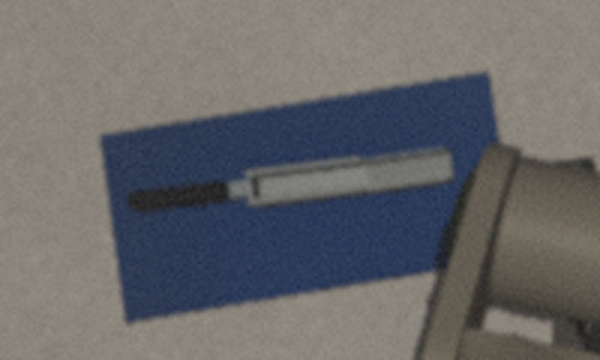

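View pics/mscene11.png

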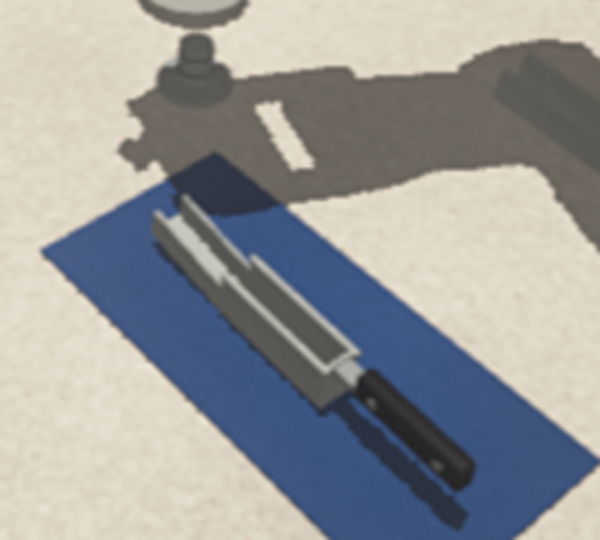

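Emit:
servo_tool:
  rows: [0.8, 0, 0, -0.014, 0, 0, 0, 0.8, 0, 0, -0.016, 0, 0, 0, 0.8, 0, 0, -0.016, 0, 0, 0, 0.8, 0, 0, -0.016, 0, 0, 0, 0.8, 0, 0, -0.016, 0, 0, 0, 0.8, 0, 0, -0.014, 0, 0, 0, 0.8, 0, 0, -0.01, 0, 0, 0, 0.7, 0, 0, -0.004, 0, 0, 0, 0.6, 0, 0, 0, 0, 0, 0, 0.5, 0, 0, 0, 0, 0, 0]
  force: 80

```text
time_s: 19.98
position: [0.4312, 0.0275, 0.0219]
tool_rot: [[0.127, -0.0, 0.992], [-0.992, -0.001, 0.127], [0.001, -1.0, -0.0]]
ft_force: [0.1, -0.9, 0.0]
grip_width: 0.0428
```

Emit:
servo_tool:
  rows: [0.45, 0, 0, 0, 0, 0, 0, 0.4, 0, 0, 0, 0, 0, 0, 0.36, 0, 0, 0, 0, 0, 0, 0.33, 0, 0, 0, 0, 0, 0, 0.3, 0, 0, 0, 0, 0, 0, 0.2, 0, 0, 0, 0, 0, 0, 0.1, 0, 0, 0, 0, 0, 0, 0.1, 0, 0, 0, 0, 0, 0, 0.1, 0, 0, 0, 0, 0, 0]

```text
time_s: 20.73
position: [0.4309, 0.027, 0.0222]
tool_rot: [[0.126, -0.0, 0.992], [-0.992, -0.001, 0.126], [0.001, -1.0, -0.0]]
ft_force: [-3.7, 0.5, 8.4]
grip_width: 0.0237
```

Emit:
servo_tool:
  rows: [0.1, 0, 0, 0.005, 0, 0, 0, 0.1, 0, 0, 0.015, 0, 0, 0, 0.1, 0, 0, 0.025, 0, 0, 0, 0.1, 0, 0, 0.025, 0, 0, 0, 0.1, 0, 0, 0.02, 0, 0, 0, 0.1, 0, 0, 0.01, 0, 0, 0, 0.1, 0, 0, 0, 0, 0, 0]

```text
time_s: 21.32
position: [0.4318, 0.0269, 0.1237]
tool_rot: [[0.126, 0.004, 0.992], [-0.992, -0.002, 0.126], [0.002, -1.0, 0.003]]
ft_force: [0.7, 1.1, -2.9]
grip_width: 0.0236
```

```bash
python3 shot.py 12
```

```text
21.4167 [0.43068136 0.02710093 0.12144115] [[0.126, -0.001, 0.992], [-0.992, -0.001, 0.126], [0.001, -1.0, -0.001]] [-1.  -0.4 -2.5] [-1.220e+01  1.750e+01  1.022e+02 -1.000e-01  6.030e+01 -1.940e+01]
```

View pics/scene12.png

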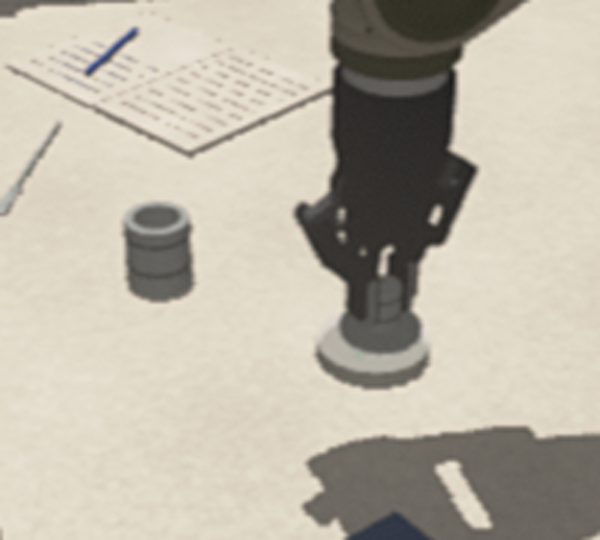

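View pics/top12.png

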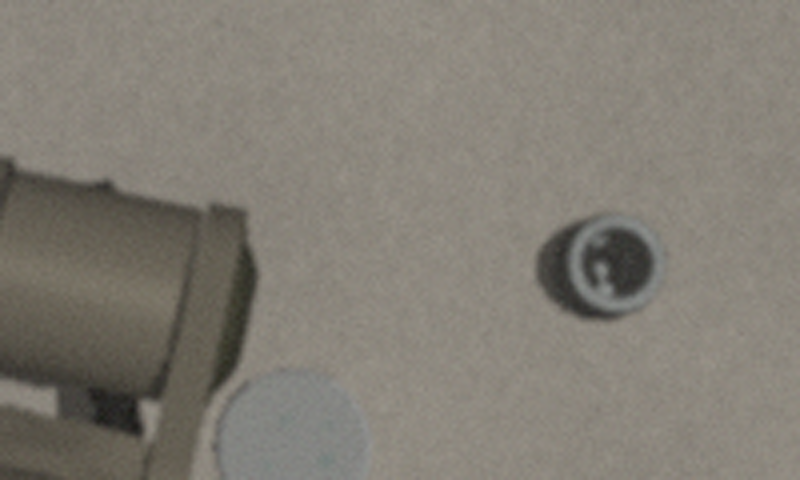

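```bash
python3 - <<'E'
from h import *
acc=[]
ims=[env.get_image("top") for _ in range(4)]
im=np.mean([i.astype(float) for i in ims],0).astype(np.uint8)
x0,y0=400,225
g=cv2.cvtColor(im,cv2.COLOR_RGB2GRAY)[225:268,400:448]
g=cv2.resize(g,None,fx=8,fy=8,interpolation=cv2.INTER_CUBIC)
cv2.imwrite("pics/jar12.png",cv2.resize(g,None,fx=1.5,fy=1.5))
# inner dark hole, and rim bright ring
for thr in(85,95,105,115,125,135):
    b=(g>thr).astype(np.uint8)
    for nm,mm in(("dark",1-b),("bright",b)):
        cs,_=cv2.findContours(mm,cv2.RETR_CCOMP,cv2.CHAIN_APPROX_NONE)
        for c in cs:
            a=cv2.contourArea(c)
            if a<9000 or a>60000 : continue
            (cx,cy),ax,_=cv2.fitEllipse(c);p=((cx+.5)/8-.5+x0,(cy+.5)/8-.5+y0)
            print(thr,nm,np.round(p,2),np.round(np.array(ax)/8,1),ray("top",p,.062)[:2].round(4))
E
```

```text
85 dark [424.51 245.04] [15.6 16.8] [ 0.4733 -0.2578]
85 dark [418.24 247.43] [22.  26.6] [ 0.4678 -0.2436]
85 bright [424.52 245.02] [15.8 17. ] [ 0.4733 -0.2578]
85 bright [417.51 247.58] [21.7 25.8] [ 0.4674 -0.242 ]
95 dark [424.5 245. ] [16.2 17.5] [ 0.4733 -0.2578]
95 dark [417.45 247.56] [22.1 26.3] [ 0.4675 -0.2418]
95 bright [424.51 244.99] [16.3 17.7] [ 0.4734 -0.2578]
95 bright [416.94 247.67] [22.  25.9] [ 0.4672 -0.2407]
105 dark [424.47 244.95] [16.7 18.1] [ 0.4735 -0.2577]
105 dark [419.2  246.85] [24.1 29.6] [ 0.4691 -0.2458]
105 bright [424.47 244.94] [16.9 18.4] [ 0.4735 -0.2577]
105 bright [418.68 246.95] [24.2 29. ] [ 0.4689 -0.2446]
115 dark [423.99 244.98] [17.7 19.3] [ 0.4734 -0.2566]
115 dark [420.59 246.35] [25.2 33.1] [ 0.4703 -0.2489]
115 bright [423.99 244.98] [17.9 19.5] [ 0.4734 -0.2566]
115 bright [420.21 246.43] [25.3 32.7] [ 0.4701 -0.2481]
125 dark [419.16 246.02] [25.8 30.5] [ 0.471  -0.2457]
125 bright [419.14 246.  ] [26.  30.7] [ 0.471  -0.2457]
135 bright [429.57 260.42] [17.2 44.8] [ 0.4386 -0.2687]
```

View pics/jar12.png

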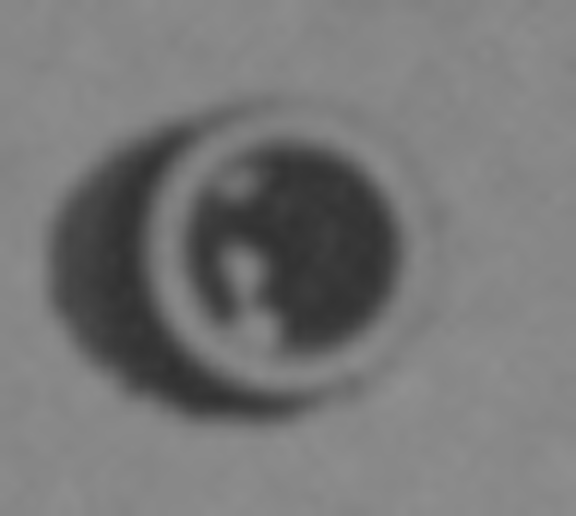

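Emit:
servo_tool:
  rows: [0.1, 0.002, -0.015, 0, 0, 0, 0, 0.1, 0.005, -0.033, 0, 0, 0, 0, 0.1, 0.005, -0.035, 0, 0, 0, 0, 0.1, 0.005, -0.035, 0, 0, 0, 0, 0.1, 0.005, -0.035, 0, 0, 0, 0, 0.1, 0.005, -0.035, 0, 0, 0, 0, 0.1, 0.005, -0.035, 0, 0, 0, 0, 0.1, 0.005, -0.033, 0, 0, 0, 0, 0.1, 0.0045, -0.02, 0, 0, 0, 0, 0.1, 0.001, -0.007, 0, 0, 0, 0]

```text
time_s: 22.45
position: [0.4737, -0.259, 0.1207]
tool_rot: [[0.124, -0.001, 0.992], [-0.992, -0.001, 0.124], [0.001, -1.0, -0.001]]
ft_force: [0.2, 0.4, -2.3]
grip_width: 0.0239
```

Emit:
servo_tool:
  rows: [0.1, 0, 0, 0, 0, 0, 0, 0.1, 0, 0, 0, 0, 0, 0]

```text
time_s: 22.62
position: [0.473, -0.255, 0.121]
tool_rot: [[0.126, -0.002, 0.992], [-0.992, 0.001, 0.126], [-0.001, -1.0, -0.002]]
ft_force: [-0.0, 0.7, -2.5]
grip_width: 0.0239
```

```bash
python3 shot.py 13
```

```text
22.7167 [ 0.47320238 -0.25442488  0.12148079] [[0.127, -0.001, 0.992], [-0.992, 0.0, 0.127], [-0.0, -1.0, -0.001]] [ 0.1 -0.2 -2.4] [-40.9  26.7  86.1  -0.1  67.2 -48.2]
```

View pics/scene13.png

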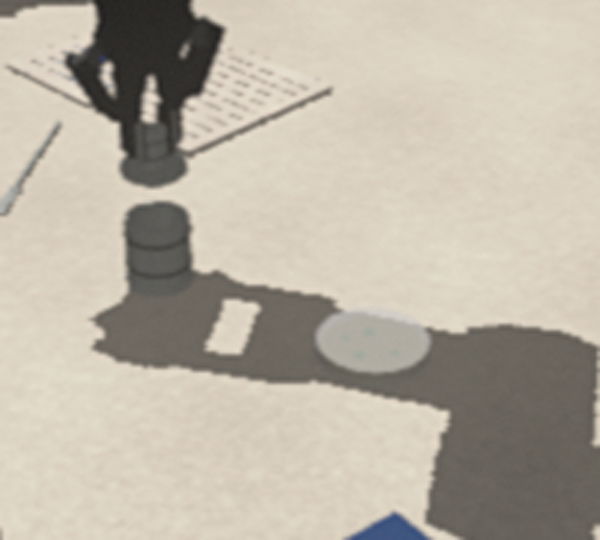

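View pics/top13.png

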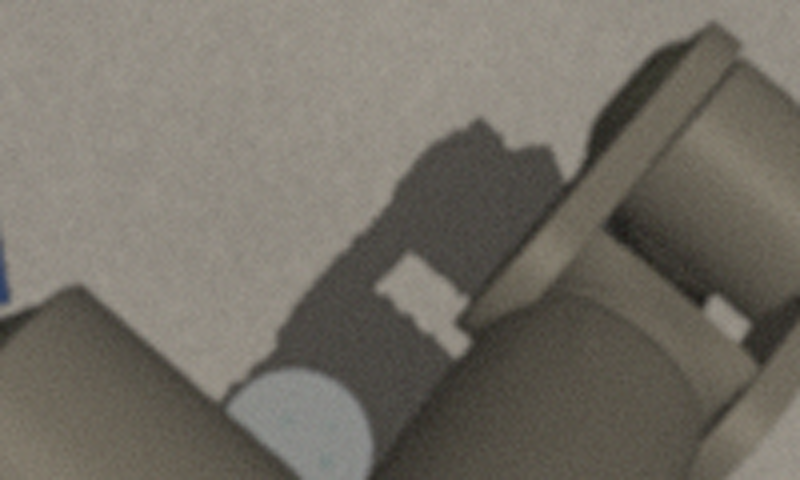

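```bash
python3 - <<'E'
from h import *
im=cv2.imread("pics/scene13.png")
a=proj("scene",[.4732,-.2544,.110]);b=proj("scene",[.473,-.256,.062]);c=proj("scene",[.473,-.256,.052])
f=lambda p:((p-[240,130]+.5)*3).round(1)
print(f(a),f(b),f(c), f(proj("scene",[.473,-.261,.062])),f(proj("scene",[.478,-.256,.062])))
g=cv2.cvtColor(im,cv2.COLOR_BGR2GRAY)
for y in(168,175,220,228,240): 
    r=g[y];xs=np.where(r[80:230]<120)[0]+80;print(y,xs.min(),xs.max(),(xs.min()+xs.max())/2)
E
```

```text
[154.8 165.8] [157.1 215.9] [157.7 226.3] [154.7 213.3] [151.6 217.4]
168 121 185 153.0
175 124 181 152.5
220 127 187 157.0
228 126 190 158.0
240 126 188 157.0
```

Emit:
servo_tool:
  rows: [0.1, -0.001, -0.001, -0.01, 0, 0, 0, 0.1, 0, 0, -0.012, 0, 0, 0, 0.1, 0, 0, -0.008, 0, 0, 0, 0.1, 0, 0, -0.004, 0, 0, 0, 0.1, 0, 0, -0.002, 0, 0, 0, 0.1, 0, 0, -0.002, 0, 0, 0, 0.1, 0, 0, 0, 0, 0, 0]

```text
time_s: 23.3
position: [0.4726, -0.2568, 0.0838]
tool_rot: [[0.127, -0.0, 0.992], [-0.992, -0.001, 0.127], [0.001, -1.0, -0.001]]
ft_force: [-0.5, -0.9, -3.3]
grip_width: 0.0234
```

Emit:
servo_tool:
  rows: [0.1, 0, 0, -0.002, 0, 0, 0, 0.1, 0, 0, -0.001, 0, 0, 0, 0.1, 0, 0, 0, 0, 0, 0]

```text
time_s: 23.55
position: [0.4725, -0.2569, 0.0807]
tool_rot: [[0.126, -0.001, 0.992], [-0.992, -0.001, 0.126], [0.001, -1.0, -0.001]]
ft_force: [0.6, 0.3, -3.1]
grip_width: 0.024
```

Still no contact and the plug is entering, so I'll keep lowering.

Emit:
servo_tool:
  rows: [0.1, 0, 0, -0.001, 0, 0, 0, 0.1, 0, 0, -0.001, 0, 0, 0, 0.1, 0, 0, -0.001, 0, 0, 0, 0.1, 0, 0, 0, 0, 0, 0]

```text
time_s: 23.88
position: [0.4724, -0.2569, 0.0775]
tool_rot: [[0.126, -0.001, 0.992], [-0.992, -0.001, 0.126], [0.001, -1.0, -0.001]]
ft_force: [0.6, 0.6, -3.0]
grip_width: 0.0237
```

Emit:
servo_tool:
  rows: [0.1, 0, 0, -0.0007, 0, 0, 0, 0.1, 0, 0, -0.0005, 0, 0, 0, 0.1, 0, 0, 0, 0, 0, 0]

```text
time_s: 24.13
position: [0.4725, -0.257, 0.0765]
tool_rot: [[0.126, -0.001, 0.992], [-0.992, -0.001, 0.126], [0.001, -1.0, -0.001]]
ft_force: [0.3, -0.2, -3.4]
grip_width: 0.0232
```

```bash
python3 shot.py 14
```

```text
24.2333 [ 0.4724834  -0.25695743  0.07651381] [[0.126, -0.001, 0.992], [-0.992, -0.001, 0.126], [0.001, -1.0, -0.001]] [-0.4 -0.4 -2.2] [-41.1  30.   89.2  -0.1  60.8 -48.4]
```

View pics/scene14.png

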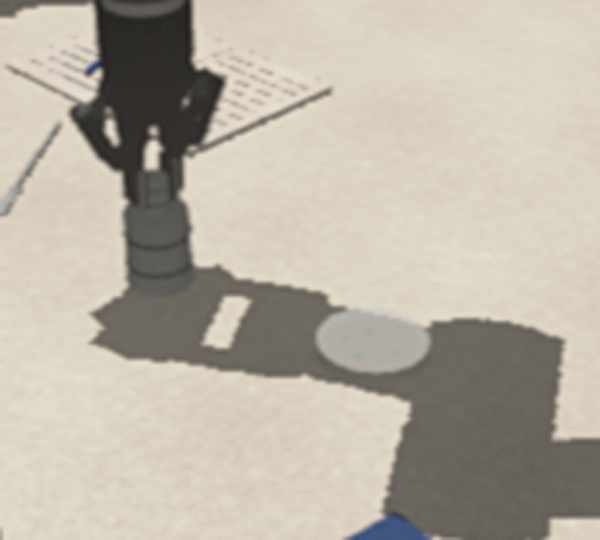

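Emit:
servo_tool:
  rows: [0.1, 0, 0, -0.0005, 0, 0, 0, 0.1, 0, 0, 0, 0, 0, 0]

```text
time_s: 24.4
position: [0.4725, -0.257, 0.0764]
tool_rot: [[0.126, -0.0, 0.992], [-0.992, -0.001, 0.126], [0.001, -1.0, -0.0]]
ft_force: [-0.3, 0.9, 1.9]
grip_width: 0.0235
```

Emit:
servo_tool:
  rows: [0.1, 0, 0, -0.0005, 0, 0, 0, 0.1, 0, 0, 0, 0, 0, 0]

```text
time_s: 24.57
position: [0.4727, -0.2571, 0.0763]
tool_rot: [[0.126, 0.0, 0.992], [-0.992, -0.002, 0.126], [0.002, -1.0, 0.0]]
ft_force: [-1.8, 1.9, 6.1]
grip_width: 0.0235
```

Emit:
servo_tool:
  rows: [0.28, 0, 0, 0, 0, 0, 0, 0.31, 0, 0, 0, 0, 0, 0, 0.34, 0, 0, 0, 0, 0, 0, 0.38, 0, 0, 0, 0, 0, 0, 0.5, 0, 0, 0, 0, 0, 0, 0.65, 0, 0, 0, 0, 0, 0, 0.8, 0, 0, 0, 0, 0, 0, 0.8, 0, 0, 0, 0, 0, 0]

```text
time_s: 25.23
position: [0.4725, -0.257, 0.0755]
tool_rot: [[0.126, -0.0, 0.992], [-0.992, -0.001, 0.126], [0.001, -1.0, -0.001]]
ft_force: [0.2, -0.1, -0.5]
grip_width: 0.0685
```

Emit:
servo_tool:
  rows: [0.8, 0, 0, 0.01, 0, 0, 0, 0.8, 0, 0, 0.02, 0, 0, 0, 0.8, 0, 0, 0.03, 0, 0, 0, 0.8, 0, 0, 0.03, 0, 0, 0, 0.8, 0, 0, 0.03, 0, 0, 0, 0.8, -0.02, 0.03, 0.01, 0, 0, 0, 0.8, -0.02, 0.03, 0, 0, 0, 0, 0.8, -0.02, 0.03, 0, 0, 0, 0, 0.8, -0.02, 0.03, 0, 0, 0, 0, 0.8, -0.02, 0.03, 0, 0, 0, 0]

```text
time_s: 26.07
position: [0.3713, -0.1057, 0.2061]
tool_rot: [[0.126, 0.0, 0.992], [-0.992, -0.001, 0.126], [0.001, -1.0, 0.0]]
ft_force: [0.1, 0.4, 1.4]
grip_width: 0.0682
```

Emit:
servo_tool:
  rows: [0.8, 0, 0.03, 0, 0, 0, 0, 0.8, 0, 0.03, 0, 0, 0, 0, 0.8, 0, 0.03, 0, 0, 0, 0, 0.8, 0, 0, 0, 0, 0, 0, 0.8, 0, 0, 0, 0, 0, 0, 0.8, 0, 0, 0, 0, 0, 0]

```text
time_s: 26.57
position: [0.3727, -0.0172, 0.206]
tool_rot: [[0.127, 0.0, 0.992], [-0.992, -0.002, 0.127], [0.002, -1.0, 0.0]]
ft_force: [-0.2, 0.4, 0.3]
grip_width: 0.0685
```

```bash
python3 - <<'E'
from h import *
a=env.get_image("scene")[:,:,::-1];b=env.get_image("top")[:,:,::-1]
cv2.imwrite("pics/s15.png",a);cv2.imwrite("pics/t15.png",b)
z=np.hstack([cv2.resize(a[180:240,262:322],(400,400),interpolation=cv2.INTER_CUBIC),cv2.resize(b[215:275,393:453],(400,400),interpolation=cv2.INTER_CUBIC)])
cv2.imwrite("pics/z15.png",z);print(env.observe()["position"],env.observe()["time_s"])
E
```

```text
[ 0.37266473 -0.0177622   0.20570684] 26.6667
```

View pics/z15.png

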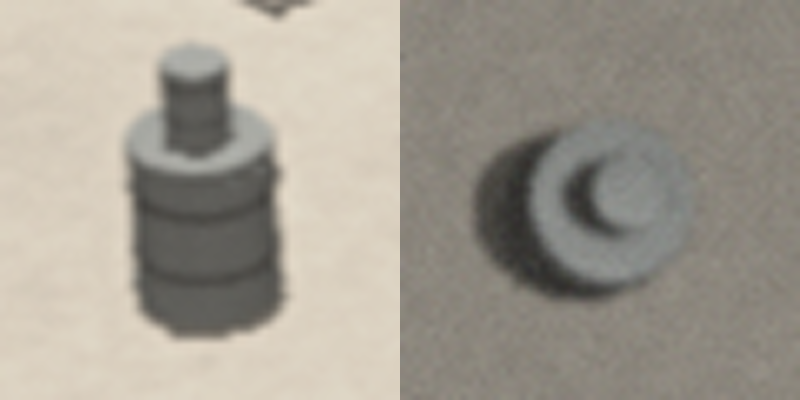

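View pics/s15.png

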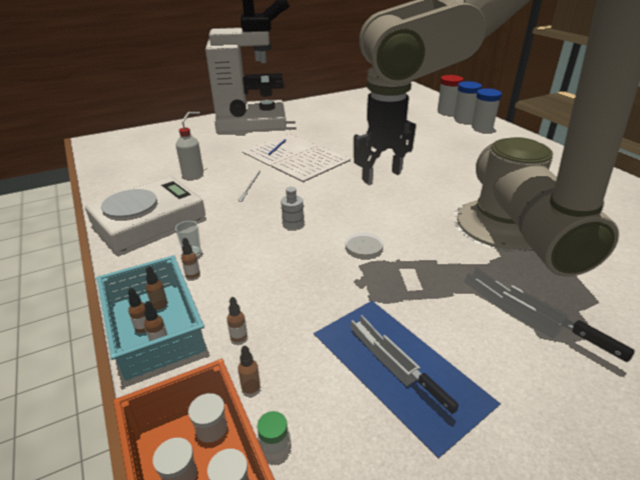

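View pics/t15.png

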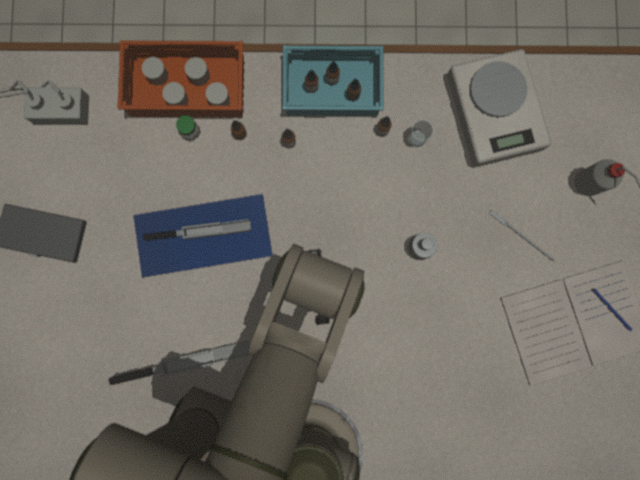

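```bash
python3 -c "
from rig import env
print(env.close_job())"
```

```text
the job is handed in; nothing more can be done
None
```

I poured the balls from the small scoop into the grinding jar, laid the empty scoop back on the blue mat right way up, and seated the lid. I handed the job in at about 27 s of the 72 s allowed.

- **Balls:** The last pictures show the scoop empty and balls in the jar before the lid went on. None are on the bench. I could not count all five inside the jar. The weight on the wrist dropped by about the weight of five balls.
- **Lid:** It touched down at a tool height of 76.3 mm, against 76.2 mm expected, and it looks flat. In the scene view it sits about 1 mm off the jar's centre, which is within the plug's play.
- **Bystanders:** The bottles, beaker and white sample jar look unmoved in both views.
- **Disagreements:** The scoop's lip was about 6 mm further back than I first calculated, so I corrected for that before pouring. The scene camera also read about 1 to 1.5 pixels off from the top camera. I used the top camera for positions.

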